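# Proof-pull glued pegs and make up the set

### The job

Make up this coat-rack set in the grey bin. Tip all the loose cover caps off the glass build plate into the bin and lay the plate flat on its black mat again, square to it as it lay; and prove the glue joint of every peg: working along the row from the robot's left to its right, hook each peg's flange under the fork of the pull tester, pull up until the pointer stands between the two heavy lines (10 to 14 N), keep it there for three seconds without ever running the pointer past the top line, ease off, and put the peg into the bin. Leave the bench tools, glue bottle and jar where they are.

Things in the scene. Friction and masses are not known exactly. Their poses are not given: they have to be found in the camera images.
- tester: pull tester fixed on the bench, origin at bench level, x from the fork's open end to the rods. Grey base plate x -130 to +70, y -75 to +75 mm, 12 mm thick. Two upright rods, a crosshead and the barrel of a spring gauge stand at x 15 to 55, y -65 to +65 mm (scale plate to y +103), 244 mm tall. A forked carriage runs on the rods.
- gauge (a joint): how far the forked carriage is raised against the gauge spring, m: 0 at rest, 0.5 N of upward pull per mm; springs back when let go. Its pointer runs up the scale plate beside the rods: fine line every 2 N (4 mm), two heavy lines at 10 N (20 mm) and 14 N (28 mm), top line at 18 N (36 mm).
- fork_seat (a point): centre of the slot of the fork, level with the underside of its tines: 45 mm above the bench at rest, rises with the carriage; axes as the tester. Level steel U, tines 6 mm thick and 14 mm wide, slot 30 mm wide, from 35 mm before this point (-x, open tips) to 45 mm behind it. A peg enters at the open end, stem in the slot, flange under the tines (33 mm free above the base), and is pulled up.
- bin: grey plastic open bin, fixed on the bench, 200 (x) x 270 (y) x 70 mm high, walls and floor 5 mm. Origin at the centre of its underside.
- plate: glass build plate off a printer, 180 (x) x 120 (y) x 5 mm, 0.18 to 0.28 kg, lying on the black mat; an upright black lifting grip is clamped at its +x end: a slab 12 mm thick (x), 60 mm wide (y), centred at x +82 mm, top 65 mm above the plate's underside. No rims. The caps lie on its other half. Origin at the centre of its underside, z up.
- plate_grip (a point): point in the middle of the lifting grip, 45 mm above the plate's underside; axes as the plate
- plate_nose (a point): middle of the plate's free end edge (its -x end, 172 mm from the grip), on the top face; axes as the plate
- mat: black rubber mat fixed on the bench, 260 (x) x 190 (y) x 4 mm: the plate's resting place, their x axes along each other. Origin at the centre of its underside.
- peg_1: printed plastic coat peg standing upright on the bench: round stem 22 mm across glued into a round foot flange 54 mm across and 6 mm thick; 78 mm tall over all, 28 to 46 g. Origin at the centre of the flange's underside, z along the stem. Does not come apart under the proof pull. Farthest left (+y) in the row of pegs as the robot looks at them. May be absent.
- peg_2: printed plastic coat peg standing upright on the bench: round stem 22 mm across glued into a round foot flange 54 mm across and 6 mm thick; 78 mm tall over all, 28 to 46 g. Origin at the centre of the flange's underside, z along the stem. Does not come apart under the proof pull. Second place from the robot's left. May be absent.
- peg_3: printed plastic coat peg standing upright on the bench: round stem 22 mm across glued into a round foot flange 54 mm across and 6 mm thick; 78 mm tall over all, 28 to 46 g. Origin at the centre of the flange's underside, z along the stem. Does not come apart under the proof pull. Third place from the robot's left. May be absent.
- peg_4: printed plastic coat peg standing upright on the bench: round stem 22 mm across glued into a round foot flange 54 mm across and 6 mm thick; 78 mm tall over all, 28 to 46 g. Origin at the centre of the flange's underside, z along the stem. Does not come apart under the proof pull. Farthest right (-y). May be absent.
- cap_1: loose printed cover cap: plain disc 26 mm across, 14 mm tall, 12 g, starts lying flat on the glass build plate. Origin at the centre of its underside. Slides on the glass when the plate is tilted by about 25 degrees. May be absent.
- cap_2: loose printed cover cap: plain disc 26 mm across, 14 mm tall, 12 g, starts lying flat on the glass build plate. Origin at the centre of its underside. Slides on the glass when the plate is tilted by about 25 degrees. May be absent.
- cap_3: loose printed cover cap: plain disc 26 mm across, 14 mm tall, 12 g, starts lying flat on the glass build plate. Origin at the centre of its underside. Slides on the glass when the plate is tilted by about 25 degrees. May be absent.
- cap_4: loose printed cover cap: plain disc 26 mm across, 14 mm tall, 12 g, starts lying flat on the glass build plate. Origin at the centre of its underside. Slides on the glass when the plate is tilted by about 25 degrees. May be absent.
- cap_5: loose printed cover cap: plain disc 26 mm across, 14 mm tall, 12 g, starts lying flat on the glass build plate. Origin at the centre of its underside. Slides on the glass when the plate is tilted by about 25 degrees. May be absent.
- glue: bystander, to be left alone: white glue bottle 36 mm across, 100 mm tall. Origin at its underside.
- scraper: bystander, to be left alone: scraper with a flat blade, 190 mm long, lying. Origin at its underside.
- spanner: bystander, to be left alone: open-ended spanner 130 mm long, lying. Origin at its underside.
- brush: bystander, to be left alone: brush 160 mm long, lying. Origin at its underside.
- nozzles: bystander, to be left alone: small clear jar 44 mm across, 45 mm tall. Origin at its underside.
- cutters: bystander, to be left alone: side cutters with blue handles, 150 mm long, lying. Origin at its underside.
Mind the look-alikes: they are no part of the job. What is shaped like the peg_4 but orange or pink is not meant.

How it is judged:
On the way, in this order (a step that is already met when the one before it is completed fails the run):
1. peg 1 hangs by its flange in the fork with the carriage pulled up to between the heavy lines (10 to 14 N) for 2.5 s; pegs in turn from the robot's left (height (world z) of peg_1 between 0.0583 and 0.0677 m and x of peg_1 in the frame of fork_seat between -0.022 and 0.022 m and y of peg_1 in the frame of fork_seat between -0.014 and 0.014 m and z of peg_1 in the frame of fork_seat between -0.01 and -0.003 m), for 2.5 s.
2. peg 2 hangs by its flange in the fork with the carriage pulled up to between the heavy lines (10 to 14 N) for 2.5 s; pegs in turn from the robot's left (height (world z) of peg_2 between 0.0583 and 0.0677 m and x of peg_2 in the frame of fork_seat between -0.022 and 0.022 m and y of peg_2 in the frame of fork_seat between -0.014 and 0.014 m and z of peg_2 in the frame of fork_seat between -0.01 and -0.003 m), for 2.5 s.
3. peg 3 hangs by its flange in the fork with the carriage pulled up to between the heavy lines (10 to 14 N) for 2.5 s; pegs in turn from the robot's left (height (world z) of peg_3 between 0.0583 and 0.0677 m and x of peg_3 in the frame of fork_seat between -0.022 and 0.022 m and y of peg_3 in the frame of fork_seat between -0.014 and 0.014 m and z of peg_3 in the frame of fork_seat between -0.01 and -0.003 m), for 2.5 s.
4. peg 4 hangs by its flange in the fork with the carriage pulled up to between the heavy lines (10 to 14 N) for 2.5 s; pegs in turn from the robot's left (height (world z) of peg_4 between 0.0583 and 0.0677 m and x of peg_4 in the frame of fork_seat between -0.022 and 0.022 m and y of peg_4 in the frame of fork_seat between -0.014 and 0.014 m and z of peg_4 in the frame of fork_seat between -0.01 and -0.003 m), for 2.5 s.
At the end, for the whole second after the job is handed in: every peg (each held at 10 to 14 N in the fork for 2.5 s, in turn from the robot's left) and every cap rests inside the bin, peg feet below 75 mm and caps below 65 mm up; the plate lies flat on the mat within 40 mm and 0.35 rad of centred; the carriage is down (under 4 mm) (x of peg_1 in the frame of bin between -0.096 and 0.096 m and y of peg_1 in the frame of bin between -0.131 and 0.131 m and z of peg_1 in the frame of bin between 0 and 0.075 m and linear speed of each of peg_1, peg_2, peg_3, peg_4, cap_1, cap_2, cap_3, cap_4, cap_5 below 0.03 m/s and x of peg_2 in the frame of bin between -0.096 and 0.096 m and y of peg_2 in the frame of bin between -0.131 and 0.131 m and z of peg_2 in the frame of bin between 0 and 0.075 m and x of peg_3 in the frame of bin between -0.096 and 0.096 m and y of peg_3 in the frame of bin between -0.131 and 0.131 m and z of peg_3 in the frame of bin between 0 and 0.075 m and x of peg_4 in the frame of bin between -0.096 and 0.096 m and y of peg_4 in the frame of bin between -0.131 and 0.131 m and z of peg_4 in the frame of bin between 0 and 0.075 m and x of cap_1 in the frame of bin between -0.096 and 0.096 m and y of cap_1 in the frame of bin between -0.131 and 0.131 m and z of cap_1 in the frame of bin between 0 and 0.065 m and x of cap_2 in the frame of bin between -0.096 and 0.096 m and y of cap_2 in the frame of bin between -0.131 and 0.131 m and z of cap_2 in the frame of bin between 0 and 0.065 m and x of cap_3 in the frame of bin between -0.096 and 0.096 m and y of cap_3 in the frame of bin between -0.131 and 0.131 m and z of cap_3 in the frame of bin between 0 and 0.065 m and x of cap_4 in the frame of bin between -0.096 and 0.096 m and y of cap_4 in the frame of bin between -0.131 and 0.131 m and z of cap_4 in the frame of bin between 0 and 0.065 m and x of cap_5 in the frame of bin between -0.096 and 0.096 m and y of cap_5 in the frame of bin between -0.131 and 0.131 m and z of cap_5 in the frame of bin between 0 and 0.065 m and x of plate in the frame of mat between -0.04 and 0.04 m and y of plate in the frame of mat between -0.04 and 0.04 m and angle between plate's own z axis and vertical below 0.04 rad and z of plate in the frame of mat below 0.01 m and angle between the x axis of plate and the x axis of mat, either way round below 0.35 rad and linear speed of plate below 0.02 m/s and value of joint gauge below 0.004 m); the robot touches nothing.
It fails at once if the gauge is overloaded: pointer past the top line (18 N) (value of joint gauge above 0.037 m).
It fails at once if a bystander is displaced by more than 30 mm (distance of any of glue, scraper, spanner, brush, nozzles, cutters from where it was at the start of the episode above 0.03 m).
Of peg_1, peg_2, peg_3, peg_4 only 3 to 4 are there at a start; the rules pass over those that are not, and their reading is None.
Of cap_1, cap_2, cap_3, cap_4, cap_5 only 3 to 5 are there at a start; the rules pass over those that are not, and their reading is None.
At some moment in a run one of peg_1, peg_2, peg_3, peg_4 may be knocked a few centimetres aside while the robot is not near it.
It also fails if it takes over 210 s, if anything falls off the work surface, if the arm or the gripper's body presses on something with over 40 N, if the wrist force passes 120 N, or if a joint passes its speed limit or range.

### The arm

A 7-joint arm with a two-finger parallel gripper is mounted at the origin on the work surface. World frame = base frame: x ahead of the robot, y to its left, z up, the work surface at z = 0. Lengths are in m, angles in rad, forces in N, time in s.
With the tool pointing down it reaches from about 0.35 to 0.9 m from the base axis. Payload 8.1 kg.
Tool frame: the origin (TCP) lies at the very end of the fingers, on their centre line; the grasp point (between the pads) lies 19 mm behind it (grasp_offset is the distance from the TCP to the grasp point, in m); z points along the fingers, y is the line along which they close (so a half turn about z gives the same grasp; the last joint's range is limited). The gripper opens to 92 mm and grips with 3 to 60 N. Pads are 19 mm wide; open, the fingers measure 130 mm over their backs; the gripper's body (75 mm by 190 mm) begins 47 mm behind the grasp point.
Start: joints at [-1.371, 0.434, 0.025, 1.573, -0.012, 1.134, -0.075], TCP at [0.186, 0.597, 0.227] pointing down, gripper open.
Joint ranges: [-2.62, 2.62], [-0.44, 2.09], [-1.27, 1.32], [0.08, 2.57], [-1.32, 4.46], [0.12, 2], [-2.74, 2.74]. Speed limits (rad/s): [2.22, 2.22, 3.01, 3.01, 3.14, 3.14, 3.14].

### API

Orientations are given as a rotation vector (axis times angle).
In Python, from cell import observe, get_image, camera_params, sign_off, silhouettes, grasp_offset gives the robot as it stands. The module is installed in compiled form; this text tells all that it offers.
- The arm moves only by the tool jog_arm, never from a script. Its argument "motion" is a list that holds one entry, the list of rows, each a list of 7 numbers: the shift along the tool's x, y, z in m, then the turn, a rotation vector about the tool's x, y, z in rad, then the closure, from -1 (fully open) to 1 (shut), so that 0 is half open. In form: [[[dx, dy, dz, wx, wy, wz, hand], ...]]. A call has 1 to 10 rows; each row is the pose to reach, as a shift and turn from the pose commanded when the call began, along the tool's axes at that moment; what a row does not reach only later rows make up. A row lasts 1/12 s, in which the tool goes at most 41.7 mm and 7.16 degrees, less where a joint would pass 70% of its speed; a pose out of reach is approached as far as the arm can. A call with a gripper value outside its range is refused whole. The fingers move at their own pace and stop on an object; "force" is the grip in N (left out, the last holds). Time passes only in rows, so rows that repeat a pose let the fingers close. It gives the time, the measured TCP pose, the force, the opening and the grip force at its end, in the units of the state.
- observe(): the state, without advancing time (a new reading comes with each control period).
- get_image(name): name is "side" or "top" or "wrist"; returns the picture (420x560x3 uint8, red, green, blue); there is no depth.
- camera_params(name): a dict with "vertical_fov" (degrees; the focal length in pixels is half the picture's height over the tangent of half this angle, whatever the lens; pixels are square), "cx", "cy" (the principal point, pixels), "T" (4x4, takes a point from camera to world coordinates). Camera axes: x right, y down, z forward; pixel columns grow to the right and rows downward; lengths in m; the calibration is good to about 2 mm. A picture is of the moment at which its call begins: read the wrist's pose just before it. camera_params takes no time and is no camera call; for the wrist camera it gives the pose at the moment of the call.
- sign_off(): hands the job in; it is judged then, once.
Trained networks look in the newest picture that a camera, given by its name, has taken for a name from the list of things; names that differ only in an ending like _2 or _b are one class to them, and where a whole thing is asked for, a point or a joint stands for the part that bears it (a point fixed in the world has none). Each returns a list of dicts, best first, with "p" (0 to 1); they miss things now and then, are a little off and sometimes report something else, mostly with a low value. They report only what shows in the picture. A call takes as long as a camera call. They do not tell look-alikes from the thing itself.
- silhouettes(query, camera): "mask" (420x560 bool, what is visible of it) and "pixel" ([column, row] in pixels, amid what is visible of it).
The state is a dict: "clock": time; "joints": joint angles; "dq": joint speeds; "joint_efforts": joint torques, N m; "position": TCP position; "ee_rot": TCP orientation; "force": force on the tool from outside, world axes, zero at the start; "ft_torque": the same for the moment, N m; "width": opening from 0.0 (shut) to 1.0 (fully open); "gripper_force": force on a finger pad.
Only numpy, scipy, OpenCV 4.12 (cv2) and the standard library are available. Lean on these libraries where they do the work, as an engineer would, in place of code of your own. Each camera call takes 0.05 s, during which the arm holds its last target. There are 200 camera calls.

## Working session

There is one attempt and no reset: what is moved stays moved. The work goes in short steps, Python scripts to look and compute and a tool call to move; the robot and the scene stay as the last step left them, time stands still between calls to the robot, and variables do not carry over. Pictures are saved under pics/ and viewed, at most 18 in all, crops included, and the job is handed in when it is done.

Besides the shell and the picture viewer there is one more tool, called as name(argument=value, ...) on one line, values as JSON. jog_arm: Moves the arm, as the interface text tells. Its arguments: {"type":"object","properties":{"motion":{"type":"array"},"force":{"type":"number"}},"required":["motion"]}

```bash
mkdir -p pics; python3 - <<'E'
from cell import *
import cv2,numpy as np
print(observe())
for n in ("side","top"):
    im=get_image(n); cv2.imwrite(f"pics/{n}0.png",im[:,:,::-1])
    p=camera_params(n); print(n,p['vertical_fov'],p['cx'],p['cy'],np.round(p['T'],4).tolist())
print(grasp_offset)
E
```

```text
{'clock': 0.0, 'joints': array([-1.37063358,  0.43522342,  0.02497104,  1.57411907, -0.01158333,
        1.13399679, -0.07508857]), 'dq': array([-8.05463765e-04, -4.52759577e-04, -2.04363707e-04, -1.44581368e-03,
        1.93797868e-03,  9.19698373e-04,  2.57258941e-06]), 'joint_efforts': array([-1.35668492e-03, -6.67858601e+01,  9.84582156e-01, -3.14454925e+01,
       -6.04557549e-02,  4.33058187e-02,  1.74221432e-04]), 'position': array([0.18625287, 0.59605365, 0.22593619]), 'ee_rot': array([-4.73828952e-01, -3.10556976e+00,  2.51287442e-03]), 'force': array([-0.49519447,  0.19855886, -0.67106733]), 'ft_torque': array([-0.00238037, -0.04185558, -0.00417629]), 'gripper_force': 0.0, 'width': 1.0015412450559713}
side 48.08069383843235 273.60367217573224 212.5672807558879 [[-0.9326, -0.2257, 0.2818, 0.27], [-0.3606, 0.6208, -0.6961, 0.7828], [-0.0179, -0.7508, -0.6603, 0.8544], [0.0, 0.0, 0.0, 1.0]]
top 42.88701123711621 280.5428581425823 204.3494364967161 [[0.0285, -0.9909, 0.1313, 0.4205], [-0.9996, -0.0282, 0.0044, -0.0546], [-0.0007, -0.1313, -0.9913, 1.5034], [0.0, 0.0, 0.0, 1.0]]
0.0188
```

View pics/top0.png

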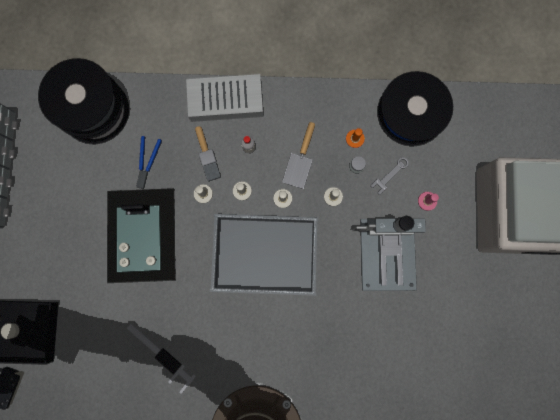

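View pics/side0.png

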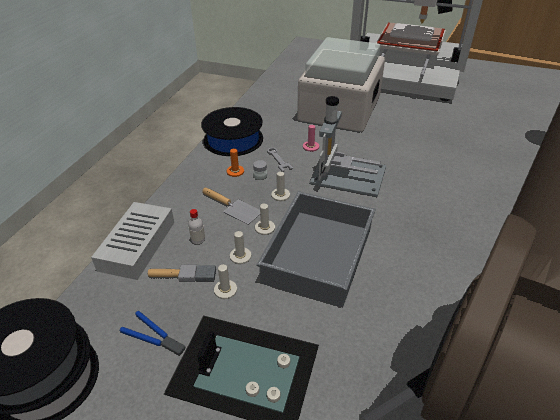

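```bash
cat > h.py <<'E'
from cell import *
import cv2, numpy as np
from scipy.optimize import minimize
from scipy.spatial.transform import Rotation as R
P={n:camera_params(n) for n in ("side","top")}
def proj(pts,p):
    q=(np.asarray(pts,float)-p['T'][:3,3])@p['T'][:3,:3]
    f=210/np.tan(np.radians(p['vertical_fov'])/2)
    return q[:,:2]/q[:,2:]*f+[p['cx'],p['cy']]
def ray(px,p,z):
    f=210/np.tan(np.radians(p['vertical_fov'])/2)
    d=p['T'][:3,:3]@np.array([(px[0]-p['cx'])/f,(px[1]-p['cy'])/f,1]); o=p['T'][:3,3]
    return o+d*(z-o[2])/d[2]
def box(x0,x1,y0,y1,z0,z1): return np.array([(x,y,z) for x in(x0,x1) for y in(y0,y1) for z in(z0,z1)])
def cyl(d,z0,z1):
    a=np.linspace(0,2*np.pi,25)[:-1]; c=np.c_[d/2*np.cos(a),d/2*np.sin(a)]
    return np.vstack([np.c_[c,0*a+z0],np.c_[c,0*a+z1]])
M={'peg':[cyl(.054,0,.006),cyl(.022,.006,.078)],'cap':[cyl(.026,.009,.023)],
 'plate':[box(-.09,.09,-.06,.06,.004,.009),box(.076,.088,-.03,.03,.004,.069)],
 'mat':[box(-.13,.13,-.095,.095,0,.004)],'bin':[box(-.1,.1,-.135,.135,0,.07)],
 'tester':[box(-.13,.07,-.075,.075,0,.012),box(.015,.055,-.065,.065,.012,.23)],
 'fork':[box(-.035,.045,-.029,-.015,.045,.051),box(-.035,.045,.015,.029,.045,.051)]}
S=4
def render(parts,x,p):
    c,s=np.cos(x[2]),np.sin(x[2]); m=np.zeros((420*S,560*S),np.uint8)
    for q in parts:
        w=q@np.array([[c,s,0],[-s,c,0],[0,0,1]])+[x[0],x[1],0]
        cv2.fillConvexPoly(m,cv2.convexHull(np.round((proj(w,p)+.5)*S).astype(np.int32)),1)
    return m
def fit(kind,masks,x0,yaw=False):
    mm={n:cv2.resize(m.astype(np.uint8),None,fx=S,fy=S,interpolation=0) for n,m in masks.items()}
    def cost(v):
        x=[v[0],v[1],v[2] if yaw else x0[2]]; c=0
        for n,m in mm.items():
            r=render(M[kind],x,P[n]); c+=1-(r&m).sum()/max(1,(r|m).sum())
        return c/len(mm)
    k=3 if yaw else 2
    sx=np.vstack([x0[:k]]+[np.array(x0[:k])+np.eye(3)[i][:k]*[.015,.015,.15][i] for i in range(k)])
    r=minimize(cost,x0[:k],method='Nelder-Mead',options=dict(initial_simplex=sx,xatol=1e-4,fatol=1e-4,maxiter=120))
    return np.round(r.x,4),round(1-r.fun,3)
E
cat > m1.py <<'E'
from h import *
for n in ("side","top"): get_image(n)
pz={'peg_1':.02,'cap_1':.016,'plate':.01,'mat':.002,'bin':.03,'tester':.05,'fork_seat':.048}
D={}
for q in pz:
    D[q]={n:silhouettes(q,n) for n in ("top","side")}
import pickle; pickle.dump(D,open('D.pkl','wb'))
for q,z in pz.items():
    for n in D[q]:
        print(q,n,[(round(d['p'],2),[int(i) for i in d['pixel']],int(d['mask'].sum()),np.round(ray(d['pixel'],P[n],z)[:2],3).tolist()) for d in D[q][n] if d['p']>.2])
E
python3 m1.py
```

```text
peg_1 top [(0.76, [333, 197], 270, [0.641, -0.195]), (0.76, [353, 133], 285, [0.826, -0.25]), (0.67, [426, 200], 313, [0.639, -0.457]), (0.63, [203, 191], 283, [0.649, 0.17]), (0.59, [282, 195], 259, [0.641, -0.052]), (0.55, [240, 191], 277, [0.651, 0.066])]
peg_1 side [(0.81, [240, 254], 388, [0.645, 0.076]), (0.59, [223, 288], 523, [0.64, 0.185]), (0.59, [262, 223], 401, [0.637, -0.046]), (0.55, [306, 142], 263, [0.649, -0.453]), (0.52, [280, 191], 300, [0.639, -0.187]), (0.49, [236, 166], 256, [0.808, -0.258])]
cap_1 top [(0.69, [283, 197], 241, [0.638, -0.055]), (0.61, [151, 261], 62, [0.447, 0.305]), (0.44, [125, 248], 66, [0.482, 0.378])]
cap_1 side [(0.64, [284, 358], 163, [0.449, 0.303]), (0.54, [275, 394], 127, [0.439, 0.379]), (0.48, [249, 389], 161, [0.489, 0.387])]
plate top [(0.69, [139, 233], 2398, [0.524, 0.343])]
plate side [(0.8, [242, 370], 4884, [0.518, 0.353]), (0.55, [226, 286], 502, [0.64, 0.172])]
mat top [(0.92, [159, 234], 3544, [0.526, 0.289]), (0.28, [247, 146], 182, [0.784, 0.053])]
mat side [(0.66, [232, 396], 5795, [0.517, 0.404])]
bin top [(0.64, [265, 255], 8283, [0.472, -0.011]), (0.6, [139, 234], 2597, [0.521, 0.338])]
bin side [(0.56, [314, 247], 9051, [0.482, -0.001])]
tester top [(0.64, [390, 252], 4035, [0.49, -0.349]), (0.41, [332, 198], 317, [0.633, -0.189]), (0.34, [140, 234], 2569, [0.52, 0.331])]
tester side [(0.89, [339, 168], 3061, [0.504, -0.308])]
fork_seat top [(0.56, [390, 247], 926, [0.502, -0.35]), (0.45, [163, 234], 3310, [0.521, 0.27])]
fork_seat side [(0.68, [340, 160], 630, [0.514, -0.353]), (0.23, [265, 222], 374, [0.621, -0.026])]
```

```bash
cat > m2.py <<'E'
from h import *
import pickle; D=pickle.load(open('D.pkl','rb'))
def pick(q,xy,z):
    o={}
    for n in ("top","side"):
        for d in D[q][n]:
            if np.hypot(*(ray(d['pixel'],P[n],z)[:2]-xy))<.035: o.setdefault(n,d['mask'])
    return o
F={}
for i,xy in enumerate([(.645,.18),(.648,.07),(.64,-.05),(.64,-.19),(.817,-.254),(.644,-.455)]):
    m=pick('peg_1',xy,.02); r=fit('peg',m,[*xy,0]); F[f'pegX{i+1}']=('peg',[*r[0],0]); print('peg',i+1,list(m),*r)
for i,xy in enumerate([(.448,.304),(.44,.378),(.485,.382)]):
    m=pick('cap_1',xy,.016); r=fit('cap',m,[*xy,0]); F[f'cap{i+1}']=('cap',[*r[0],0]);print('cap',i+1,list(m),*r)
for q,k,x0 in [('plate','plate',[.515,.345,0]),('mat','mat',[.515,.345,0]),('bin','bin',[.48,-.005,0]),('tester','tester',[.49,-.35,0]),('fork_seat','fork',[.49,-.35,0])]:
    m={n:D[q][n][0]['mask'].copy() for n in D[q]}
    if q=='mat':
        for n in m: m[n]=cv2.drawContours(np.zeros((420,560),np.uint8),[cv2.convexHull(np.argwhere(m[n])[:,::-1].astype(np.int32))],-1,1,-1)
    for nn in (["top","side"],["top"],["side"]):
        r=fit(k,{n:m[n] for n in nn},x0,True); print(q,nn,*r)
        if len(nn)==2: F[q]=(k,list(r[0]))
def edges(im,p,kind,x):
    for q in M[kind]:
        r=render([q],x,p); c,_=cv2.findContours(r,0,2)
        cv2.drawContours(im,[ (a*800//560//S) for a in c],-1,(0,0,255),1)
for n in ("top","side"):
    im=cv2.resize(cv2.imread(f'pics/{n}0.png'),(800,600),interpolation=2)
    for k,x in F.values(): edges(im,P[n],k,x)
    cv2.imwrite(f'pics/{n}1.png',im)
E
python3 m2.py
```

```text
peg 1 ['top', 'side'] [0.6438 0.1738] 0.937
peg 2 ['top', 'side'] [0.6547 0.0633] 0.884
peg 3 ['top', 'side'] [ 0.6371 -0.0528] 0.883
peg 4 ['top', 'side'] [ 0.6468 -0.1957] 0.868
peg 5 ['top', 'side'] [ 0.8158 -0.2547] 0.868
peg 6 ['top', 'side'] [ 0.6413 -0.4624] 0.906
cap 1 ['top', 'side'] [0.4501 0.3077] 0.814
cap 2 ['side'] [0.4412 0.3784] 0.644
cap 3 ['top', 'side'] [0.4857 0.3839] 0.799
plate ['top', 'side'] [0.511  0.3483 0.0645] 0.854
plate ['top'] [0.513  0.3485 0.0579] 0.836
plate ['side'] [0.5099 0.3483 0.0774] 0.876
mat ['top', 'side'] [0.5198 0.3432 0.0731] 0.972
mat ['top'] [0.5207 0.3447 0.0777] 0.967
mat ['side'] [0.5202 0.3426 0.073 ] 0.979
bin ['top', 'side'] [ 0.4751 -0.009  -0.0135] 0.945
bin ['top'] [ 0.4772 -0.0071 -0.0202] 0.924
bin ['side'] [ 0.4754 -0.0089 -0.0146] 0.967
tester ['top', 'side'] [ 0.5143 -0.3474  0.1183] 0.851
tester ['top'] [ 0.5172 -0.3475  0.0616] 0.896
tester ['side'] [ 0.5143 -0.3518  0.1471] 0.84
fork_seat ['top', 'side'] [ 0.4995 -0.3506 -0.015 ] 0.351
fork_seat ['top'] [ 0.4952 -0.3498  0.0111] 0.377
fork_seat ['side'] [ 0.5118 -0.3529 -0.0203] 0.362
```

View pics/top1.png

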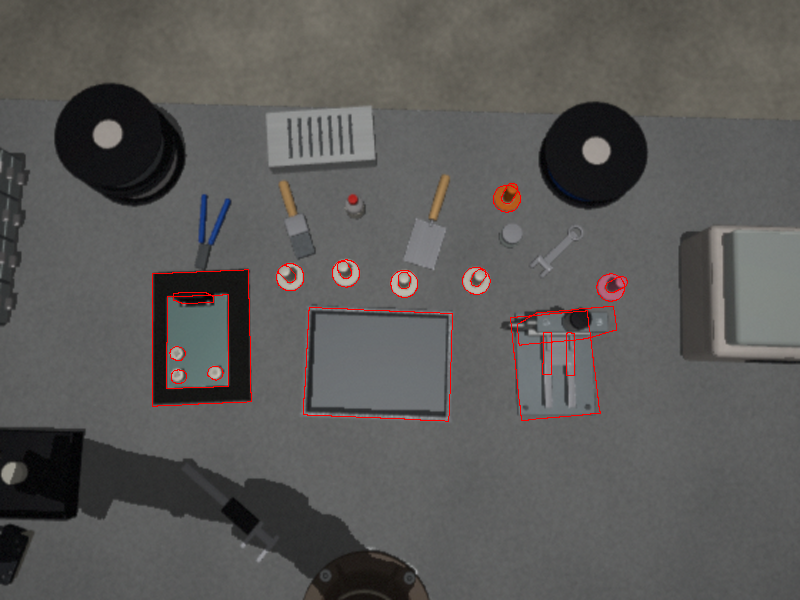

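View pics/side1.png

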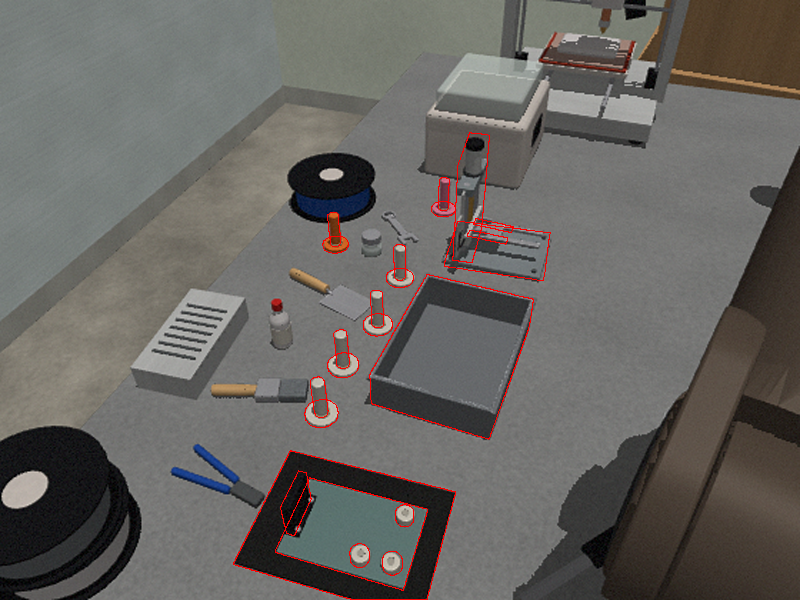

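```bash
python3 - <<'E'
import cv2,numpy as np
a=cv2.imread('pics/top0.png')[205:300,345:430]; b=cv2.imread('pics/side0.png')[85:200,295:395]
a=cv2.resize(a,None,fx=5,fy=5,interpolation=2)[:475]; b=cv2.resize(b,None,fx=3.7,fy=3.7,interpolation=2)
h=max(len(a),len(b)); f=lambda i:cv2.copyMakeBorder(i,0,h-len(i),0,0,0)
cv2.imwrite('pics/t2.png',np.hstack([f(a),f(b)])); print(a.shape,b.shape)
E
```

```text
(475, 425, 3) (426, 370, 3)
```

View pics/t2.png

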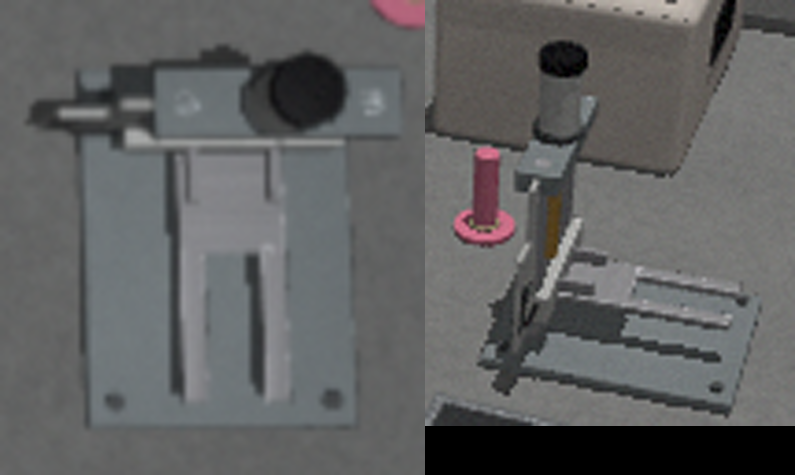

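```bash
python3 - <<'E'
from h import *
def w(c,z): return ray((c[0]/5-.4+345,c[1]/5-.4+205),P['top'],z)[:2]
tl,tr,root=w((196,402),.051),w((277,398),.051),w((232,253),.051)
print(tl,tr,root); c=(tl+tr)/2
d=root-c; print('len',np.hypot(*d),'yaw',np.arctan2(d[1],d[0]),'yaw tips',np.arctan2(tl[0]-tr[0],-(tl[1]-tr[1])) )
oL=[w((170+12,180),.051),w((184,395),.051)];print('outerL',oL)
oR=[w((285,180),.051),w((290,395),.051)];print('outerR',oR)
print('seat',c+.035*d/np.hypot(*d))
for a,b in (((80,150),(90,427)),((347,140),(357,426))):
    A,B=w(a,.012),w(b,.012); print('base',A,B,np.arctan2(*(A-B)[::-1]))
# side view: tips
def s(c,z): return ray(((c[0]-425)/3.7-.4+295,c[1]/3.7-.4+85),P['side'],z)[:2]
print('side tips',s((741,290),.051),s((728,322),.051), 'base corners',s((758,302),.012),s((727,410),.012))
o=observe(); Rm=R.from_rotvec(o['ee_rot']).as_matrix(); print(Rm.round(3))
E
```

```text
[ 0.40223713 -0.3316712 ] [ 0.40560357 -0.37516516] [ 0.48255971 -0.35089232]
len 0.07867991324241748 yaw 0.032108506884209714 yaw tips -3.064346473962091
outerL [array([ 0.52129625, -0.32369825]), array([ 0.40577502, -0.32521392])]
outerR [array([ 0.52288706, -0.37960615]), array([ 0.40739806, -0.38214894])]
seat [ 0.43890231 -0.35229458]
base [ 0.53913936 -0.27392061] [ 0.38645514 -0.28077717] 0.04487661221186118
base [ 0.5489764  -0.42298352] [ 0.39119235 -0.42781479] 0.030609943605814118
side tips [ 0.40015876 -0.37451999] [ 0.40096502 -0.32921291] base corners [ 0.39004171 -0.4186325 ] [ 0.3847714  -0.27199657]
[[-0.954  0.298  0.   ]
 [ 0.298  0.954  0.   ]
 [-0.     0.    -1.   ]]
```

Four cream pegs at top px (203,193), (242,190), (283,198), (333,196) form the row. The orange (355,138) and pink (429,201) ones are the look-alikes. The overlay at 800x600 confirms the fits. There are three caps, and the fork seat is at about (0.437, -0.352).

jog_arm(motion=[[[-0.563,-0.266,0.036,0,0,-0.338,-1],[-0.563,-0.266,0.036,0,0,-0.338,-1],[-0.563,-0.266,0.036,0,0,-0.338,-1],[-0.563,-0.266,0.036,0,0,-0.338,-1],[-0.563,-0.266,0.036,0,0,-0.338,-1],[-0.563,-0.266,0.036,0,0,-0.338,-1],[-0.563,-0.266,0.036,0,0,-0.338,-1],[-0.563,-0.266,0.036,0,0,-0.338,-1],[-0.563,-0.266,0.036,0,0,-0.338,-1],[-0.563,-0.266,0.036,0,0,-0.338,-1]]], force=40)

```text
clock: 1.73
position: [0.4937, 0.3132, 0.2029]
ee_rot: [-0.055, 3.141, 0.001]
force: [-0.3, 0.2, 0.2]
width: 0.999
gripper_force: 0.0
```

```bash
cat > go.py <<'E'
import sys
from h import *
from cell import *
YAW=.035
def go(x,y,z,yaw=YAW):
    o=observe(); Rm=R.from_rotvec(o['ee_rot']).as_matrix(); c,s=np.cos(yaw),np.sin(yaw)
    T=np.array([[-c,-s,0],[-s,c,0],[0,0,-1.]])
    d=Rm.T@(np.array([x,y,z])-o['position']); w=R.from_matrix(Rm.T@T).as_rotvec()
    print('t',round(o['clock'],2),'pos',o['position'].round(4),'shift',d.round(4),'turn',w.round(4),'f',o['force'].round(1),'w',round(o['width']*92,1))
if __name__=='__main__': go(*map(float,sys.argv[1:]))
E
python3 go.py 0.6438 0.1738 0.15
```

```text
t 1.73 pos [0.4937 0.3132 0.2029] shift [-0.1451 -0.1447  0.0529] turn [0.0004 0.0005 0.0003] f [-0.3  0.2  0.2] w 92.0
```

jog_arm(motion=[[[-0.145,-0.145,0.053,0,0,0,-1],[-0.145,-0.145,0.053,0,0,0,-1],[-0.145,-0.145,0.053,0,0,0,-1],[-0.145,-0.145,0.053,0,0,0,-1],[-0.145,-0.145,0.053,0,0,0,-1],[-0.145,-0.145,0.053,0,0,0,-1],[-0.145,-0.145,0.053,0,0,0,-1],[-0.145,-0.145,0.053,0,0,0,-1],[-0.145,-0.145,0.053,0,0,0,-1]]])

```text
clock: 2.48
position: [0.6416, 0.1768, 0.15]
ee_rot: [0.058, -3.141, -0.002]
force: [-0.6, 0.6, 0.3]
width: 1.001
gripper_force: 0.0
```

```bash
cat > wr.py <<'E'
# refine pegs from the wrist camera: fit each 'peg' mask
from h import *
import go, sys
P['wrist']=camera_params('wrist'); im=get_image('wrist'); cv2.imwrite(f'pics/w{sys.argv[1]}.png',im[:,:,::-1])
p=P['wrist']; print('cam',p['T'][:3,3].round(3),p['T'][:3,2].round(2))
for d in silhouettes('peg_1','wrist'):
    if d['p']<.3: continue
    x0=ray(d['pixel'],p,.03); b=np.argwhere(d['mask']); r=fit('peg',{'wrist':d['mask']},[x0[0],x0[1],0])
    print(round(d['p'],2),np.round(d['pixel']),x0[:2].round(3),*r)
E
python3 wr.py 1; python3 go.py .6438 .1738 .036
```

```text
cam [0.568 0.174 0.308] [ 0.27  0.01 -0.96]
0.9 [275. 203.] [0.64  0.172] [0.6448 0.1731] 0.93
0.68 [ 33. 186.] [ 0.632 -0.034] [ 0.6375 -0.0536] 0.979
0.63 [ 21. 239.] [ 0.681 -0.053] [ 0.6917 -0.0801] 0.595
0.56 [153. 215.] [0.654 0.066] [0.6558 0.0629] 0.952
t 2.58 pos [0.6416 0.177  0.1503] shift [-0.002  -0.0034  0.1142] turn [0.0011 0.0003 0.0027] f [-0.2  0.2 -0.1] w 91.9
```

View pics/w1.png

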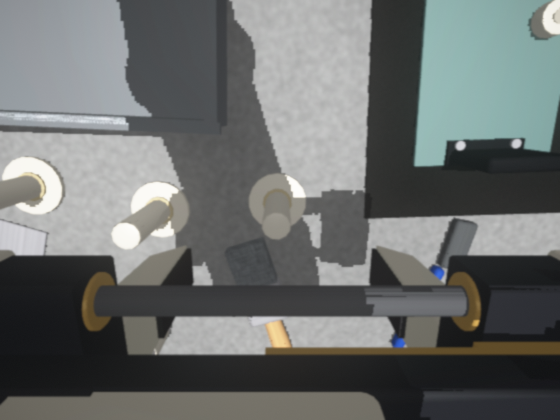

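Peg 1 is confirmed between the fingers at wrist px (275,203), within 1 mm of the estimate. Descending to grasp.

jog_arm(motion=[[[-0.003,-0.003,0.03,0,0,0,-1],[-0.003,-0.003,0.06,0,0,0,-1],[-0.003,-0.003,0.09,0,0,0,-1],[-0.003,-0.003,0.114,0,0,0,-1],[-0.003,-0.003,0.114,0,0,0,-1],[-0.003,-0.003,0.114,0,0,0,1],[-0.003,-0.003,0.114,0,0,0,1],[-0.003,-0.003,0.114,0,0,0,1],[-0.003,-0.003,0.114,0,0,0,1],[-0.003,-0.003,0.114,0,0,0,1]]], force=45)

```text
clock: 3.42
position: [0.6463, 0.1724, 0.0372]
ee_rot: [-0.055, 3.139, 0.001]
force: [-0.1, 0.1, 0.1]
width: 0.689
gripper_force: 0.0
```

jog_arm(motion=[[[0,0,0,0,0,0,1],[0,0,0,0,0,0,1],[0,0,0,0,0,0,1],[0,0,0,0,0,0,1]]])

```text
clock: 3.75
position: [0.6455, 0.172, 0.0358]
ee_rot: [-0.055, 3.141, 0.0]
force: [-0.7, 0.0, -0.6]
width: 0.395
gripper_force: 0.0
```

```bash
python3 go.py .34 -.353 .15
```

```text
t 3.75 pos [0.6455 0.172  0.0358] shift [ 0.3237 -0.514  -0.1143] turn [0.0001 0.0001 0.0001] f [-0.7  0.  -0.6] w 36.3
```

jog_arm(motion=[[[0,0,0,0,0,0,1],[0,0,0,0,0,0,1],[0,0,0,0,0,0,1],[0,0,0,0,0,0,1],[0,0,-0.04,0,0,0,1],[0,0,-0.08,0,0,0,1],[0,0,-0.115,0,0,0,1],[0.03,-0.02,-0.115,0,0,0,1],[0.06,-0.04,-0.115,0,0,0,1],[0.09,-0.07,-0.115,0,0,0,1]]])

```text
clock: 4.58
position: [0.5577, 0.1011, 0.1513]
ee_rot: [-0.06, 3.139, 0.002]
force: [0.1, -1.6, 0.3]
width: 0.232
gripper_force: 45.0
```

```bash
python3 go.py .345 -.3555 .15
```

```text
t 4.58 pos [0.5577 0.1011 0.1513] shift [ 2.300e-01 -4.482e-01  2.000e-04] turn [0.0015 0.0016 0.0033] f [ 0.1 -1.6  0.3] w 21.4
```

jog_arm(motion=[[[0.02,-0.036,0,0,0,0,1],[0.038,-0.073,0,0,0,0,1],[0.056,-0.11,0,0,0,0,1],[0.075,-0.146,0,0,0,0,1],[0.094,-0.183,0,0,0,0,1],[0.112,-0.219,0,0,0,0,1],[0.131,-0.256,0,0,0,0,1],[0.15,-0.292,0,0,0,0,1],[0.168,-0.328,0,0,0,0,1],[0.187,-0.365,0,0,0,0,1]]])

```text
clock: 5.42
position: [0.3835, -0.2733, 0.151]
ee_rot: [-0.056, 3.14, -0.0]
force: [2.0, 0.4, -1.6]
width: 0.231
gripper_force: 45.0
```

jog_arm(motion=[[[0.02,-0.036,0,0,0,0,1],[0.043,-0.083,0,0,0,0,1],[0.043,-0.083,0,0,0,0,1],[0.043,-0.083,0,0,0,0,1],[0.043,-0.083,0,0,0,0,1]]])

```text
clock: 5.83
position: [0.3441, -0.3565, 0.1506]
ee_rot: [0.052, -3.141, -0.001]
force: [1.7, 0.3, -0.9]
width: 0.235
gripper_force: 45.0
```

```bash
python3 wr.py 2;python3 go.py .345 -.3555 .066; python3 go.py .43 -.3525 .066; python3 - <<'E'
from h import *
P['wrist']=camera_params('wrist')
s=np.array([.4375,-.3523,0]);c,q=np.cos(.035),np.sin(.035);A=np.array([[c,-q,0],[q,c,0],[0,0,1]])
def edges(n,im):
    for k in M['fork']:
        cc,_=cv2.findContours(render([k],[s[0],s[1],.035],P[n]),0,2)
        cv2.drawContours(im,[a//S for a in cc],-1,(0,0,255),1)
    return im
w=edges('wrist',cv2.imread('pics/w2.png')); t=edges('top',get_image('top')[:,:,::-1].copy())
t=cv2.resize(t[190:310,320:450],None,fx=1.8,fy=3.5*420/420,interpolation=2)
cv2.imwrite('pics/w2o.png',np.hstack([w,cv2.resize(t,(234,420))]))
E
```

```text
cam [ 0.27  -0.359  0.309] [ 0.27  0.01 -0.96]
0.97 [280. 239.] [ 0.375 -0.356] [ 0.3762 -0.3554] 0.508
t 5.93 pos [ 0.3452 -0.3549  0.1505] shift [ 0.0002 -0.0007  0.0845] turn [0.0009 0.0001 0.0018] f [ 0.6 -0.  -0.7] w 21.6
t 5.93 pos [ 0.3452 -0.3549  0.1505] shift [-0.0849 -0.0008  0.0845] turn [0.0009 0.0001 0.0018] f [ 0.6 -0.  -0.7] w 21.6
```

View pics/w2o.png

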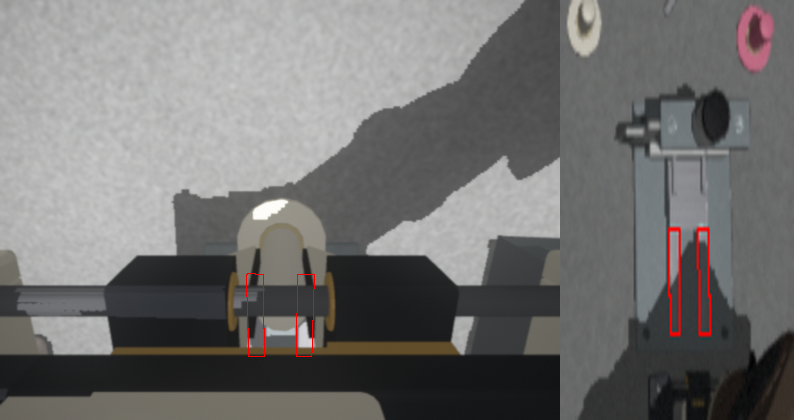

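The peg sits centred on the slot line in the wrist view (px 281). Lowering and entering the fork.

jog_arm(motion=[[[0,0,0.03,0,0,0,1],[0,0,0.06,0,0,0,1],[0,0,0.084,0,0,0,1],[0,0,0.084,0,0,0,1],[-0.02,0,0.084,0,0,0,1],[-0.04,0,0.084,0,0,0,1],[-0.06,0,0.084,0,0,0,1],[-0.075,0,0.084,0,0,0,1],[-0.085,0,0.084,0,0,0,1],[-0.085,0,0.084,0,0,0,1]]])

```text
clock: 6.82
position: [0.4325, -0.3523, 0.0677]
ee_rot: [-0.061, 3.139, -0.001]
force: [0.8, 0.8, -0.3]
width: 0.232
gripper_force: 45.0
```

```bash
python3 go.py .43 -.3525 .099; python3 - <<'E'
from cell import *
import cv2,numpy as np
a=get_image('top')[210:290,350:430];b=get_image('side')[85:200,295:395]
cv2.imwrite('pics/in1.png',np.hstack([cv2.resize(a,(380,420)),cv2.resize(b,(365,420))])[:,:,::-1])
E
```

```text
t 6.82 pos [ 0.4325 -0.3523  0.0677] shift [ 0.0025 -0.0001 -0.0313] turn [-0.0006  0.0023  0.0039] f [ 0.8  0.8 -0.3] w 21.3
```

View pics/in1.png

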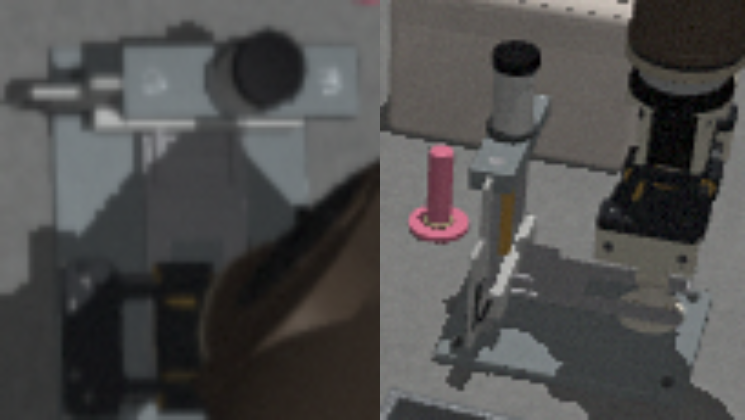

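The side view shows the peg's flange under the tines and no contact force. Pulling slowly.

jog_arm(motion=[[[0,0,-0.004,0,0,0,1],[0,0,-0.008,0,0,0,1],[0,0,-0.012,0,0,0,1],[0,0,-0.015,0,0,0,1],[0,0,-0.018,0,0,0,1],[0,0,-0.021,0,0,0,1],[0,0,-0.024,0,0,0,1],[0,0,-0.027,0,0,0,1],[0,0,-0.027,0,0,0,1],[0,0,-0.027,0,0,0,1]]])

```text
clock: 7.75
position: [0.4285, -0.3532, 0.0933]
ee_rot: [0.055, -3.14, -0.001]
force: [-5.1, -1.1, -10.6]
width: 0.235
gripper_force: 45.0
```

```bash
python3 go.py .43 -.3525 .099
```

```text
t 7.75 pos [ 0.4285 -0.3532  0.0933] shift [-0.0016  0.0007 -0.0057] turn [ 0.0005 -0.0013 -0.0002] f [ -5.1  -1.1 -10.6] w 21.7
```

jog_arm(motion=[[[0,0,-0.002,0,0,0,1],[0,0,-0.004,0,0,0,1],[0,0,-0.005,0,0,0,1],[0,0,-0.005,0,0,0,1]]])

```text
clock: 8.08
position: [0.4285, -0.3532, 0.0985]
ee_rot: [0.055, -3.14, -0.001]
force: [-4.0, -1.8, -12.7]
width: 0.232
gripper_force: 45.0
```

```bash
python3 go.py .43 -.3525 .099; python3 - <<'E'
from cell import *
import cv2,numpy as np
b=get_image('side')[90:190,300:390]
cv2.imwrite('pics/pull1.png',cv2.resize(b,(540,600),interpolation=cv2.INTER_CUBIC)[:,:,::-1])
E
```

```text
t 8.08 pos [ 0.4285 -0.3532  0.0985] shift [-0.0015  0.0007 -0.0006] turn [ 0.0006 -0.0014 -0.0003] f [ -4.   -1.8 -12.7] w 21.3
```

View pics/pull1.png

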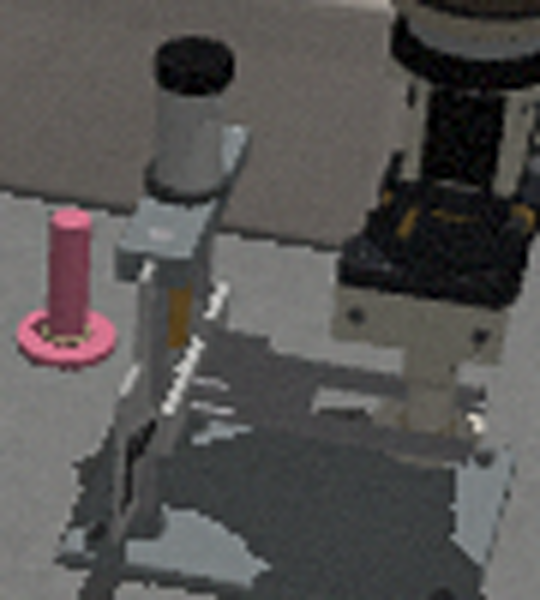

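Force is about 12 N and the carriage is raised with the peg hanging. Holding for over 3 s.

jog_arm(motion=[[[0,0,0,0,0,0,1],[0,0,0,0,0,0,1],[0,0,0,0,0,0,1],[0,0,0,0,0,0,1],[0,0,0,0,0,0,1],[0,0,0,0,0,0,1],[0,0,0,0,0,0,1],[0,0,0,0,0,0,1],[0,0,0,0,0,0,1],[0,0,0,0,0,0,1]]])

```text
clock: 8.97
position: [0.4285, -0.3532, 0.0983]
ee_rot: [0.055, -3.14, -0.001]
force: [-4.0, -0.8, -11.2]
width: 0.232
gripper_force: 45.0
```

jog_arm(motion=[[[0,0,0,0,0,0,1],[0,0,0,0,0,0,1],[0,0,0,0,0,0,1],[0,0,0,0,0,0,1],[0,0,0,0,0,0,1],[0,0,0,0,0,0,1],[0,0,0,0,0,0,1],[0,0,0,0,0,0,1],[0,0,0,0,0,0,1],[0,0,0,0,0,0,1]]])

```text
clock: 9.8
position: [0.4285, -0.3532, 0.0983]
ee_rot: [0.055, -3.14, -0.001]
force: [-4.4, -2.3, -13.0]
width: 0.235
gripper_force: 45.0
```

jog_arm(motion=[[[0,0,0,0,0,0,1],[0,0,0,0,0,0,1],[0,0,0,0,0,0,1],[0,0,0,0,0,0,1],[0,0,0,0,0,0,1],[0,0,0,0,0,0,1],[0,0,0,0,0,0,1],[0,0,0,0,0,0,1],[0,0,0,0,0,0,1],[0,0,0,0,0,0,1]]])

```text
clock: 10.63
position: [0.4285, -0.3532, 0.0983]
ee_rot: [0.055, -3.14, -0.001]
force: [-4.9, -1.5, -11.1]
width: 0.231
gripper_force: 45.0
```

jog_arm(motion=[[[0,0,0,0,0,0,1],[0,0,0,0,0,0,1],[0,0,0,0,0,0,1],[0,0,0,0,0,0,1],[0,0,0,0,0,0,1],[0,0,0,0,0,0,1],[0,0,0,0,0,0,1],[0,0,0,0,0,0,1]]])

```text
clock: 11.3
position: [0.4286, -0.3532, 0.0983]
ee_rot: [0.055, -3.14, -0.001]
force: [-5.7, -1.8, -11.9]
width: 0.235
gripper_force: 45.0
```

jog_arm(motion=[[[0,0,0.004,0,0,0,1],[0,0,0.009,0,0,0,1],[0,0,0.014,0,0,0,1],[0,0,0.019,0,0,0,1],[0,0,0.024,0,0,0,1],[0,0,0.032,0,0,0,1],[0,0,0.032,0,0,0,1],[0.02,0,0.032,0,0,0,1],[0.05,0,0.032,0,0,0,1],[0.085,0,0.032,0,0,0,1]]])

```text
clock: 12.13
position: [0.3458, -0.3565, 0.0669]
ee_rot: [-0.06, 3.139, -0.002]
force: [-1.2, -1.5, 0.0]
width: 0.232
gripper_force: 45.0
```

```bash
python3 go.py .345 -.355 .15; python3 go.py .425 -.09 .15;  python3 go.py .525 -.09 .15; python3 wr.py 3
```

```text
t 12.13 pos [ 0.3458 -0.3565  0.0669] shift [ 0.0005  0.0014 -0.0831] turn [-0.0014  0.0021  0.0029] f [-1.2 -1.5  0. ] w 21.3
t 12.13 pos [ 0.3458 -0.3565  0.0669] shift [-0.0894  0.2632 -0.0833] turn [-0.0014  0.0021  0.0029] f [-1.2 -1.5  0. ] w 21.3
t 12.13 pos [ 0.3458 -0.3565  0.0669] shift [-0.1894  0.2594 -0.0831] turn [-0.0014  0.0021  0.0029] f [-1.2 -1.5  0. ] w 21.3
cam [ 0.272 -0.359  0.225] [ 0.28  0.01 -0.96]
```

jog_arm(motion=[[[0,0,-0.04,0,0,0,1],[0,0.01,-0.08,0,0,0,1],[-0.013,0.045,-0.083,0,0,0,1],[-0.026,0.083,-0.083,0,0,0,1],[-0.039,0.12,-0.083,0,0,0,1],[-0.052,0.157,-0.083,0,0,0,1],[-0.065,0.194,-0.083,0,0,0,1],[-0.078,0.23,-0.083,0,0,0,1],[-0.089,0.263,-0.083,0,0,0,1],[-0.089,0.263,-0.083,0,0,0,1]]])

```text
clock: 13.07
position: [0.427, -0.0833, 0.1503]
ee_rot: [-0.069, 3.138, 0.004]
force: [0.4, 0.4, -0.7]
width: 0.233
gripper_force: 45.0
```

jog_arm(motion=[[[0,0,0.035,0,0,0,1],[0,0,0.07,0,0,0,1],[0,0,0.1,0,0,0,1],[0,0,0.102,0,0,0,1],[0,0,0.102,0,0,0,0.2],[0,0,0.102,0,0,0,0.2],[0,0,0.102,0,0,0,0.2],[0,0,0.09,0,0,0,0.2],[0,0,0.05,0,0,0,0.2],[0,0,0.01,0,0,0,0.2]]])

```text
clock: 13.9
position: [0.4234, -0.0905, 0.1416]
ee_rot: [0.054, -3.14, 0.0]
force: [1.5, -0.7, 0.6]
width: 0.397
gripper_force: 0.0
```

```bash
cat > chk.py <<'E'
import sys
from h import *
for n in ("top","side"): get_image(n)
A=[d for d in silhouettes('peg_1','top') if d['p']>.25]; B=[d for d in silhouettes('peg_1','side') if d['p']>.25]
for d in A:
    x=ray(d['pixel'],P['top'],.02)[:2]; m={'top':d['mask']}
    for e in B:
        if np.hypot(*(ray(e['pixel'],P['side'],.02)[:2]-x))<.035: m.setdefault('side',e['mask'])
    print(np.round(d['pixel']),list(m),*fit('peg',m,[*x,0]))
for e in B: print('side',np.round(e['pixel']),ray(e['pixel'],P['side'],.02)[:2].round(3))
E
python3 chk.py; python3 go.py .6547 .0633 .15
```

```text
[284. 198.] ['top', 'side'] [ 0.637 -0.051] 0.881
[354. 134.] ['top', 'side'] [ 0.8162 -0.2559] 0.864
[427. 199.] ['top', 'side'] [ 0.6408 -0.4627] 0.864
[335. 196.] ['top', 'side'] [ 0.6465 -0.1956] 0.914
[302. 170.] ['top'] [ 0.7151 -0.0877] 0.311
[240. 191.] ['top', 'side'] [0.6545 0.0638] 0.881
side [351. 233.] [ 0.412 -0.091]
side [264. 222.] [ 0.637 -0.054]
side [282. 192.] [ 0.637 -0.188]
side [235. 166.] [ 0.813 -0.255]
side [258. 171.] [ 0.738 -0.255]
side [310. 140.] [ 0.645 -0.472]
side [239. 254.] [0.651 0.075]
t 14.1 pos [ 0.4257 -0.0905  0.1422] shift [-0.2343  0.1456 -0.0064] turn [-0.0002  0.0059  0.0001] f [-0.2  0.5 -1.1] w 36.7
```

Peg 1 stands in the bin and the others haven't moved. Next is peg 2 at (0.655, 0.0635).

jog_arm(motion=[[[-0.033,0.02,-0.008,0,0,0,-1],[-0.067,0.041,-0.008,0,0,0,-1],[-0.1,0.062,-0.008,0,0,0,-1],[-0.134,0.083,-0.008,0,0,0,-1],[-0.167,0.104,-0.008,0,0,0,-1],[-0.2,0.125,-0.008,0,0,0,-1],[-0.235,0.146,-0.008,0,0,0,-1],[-0.235,0.146,-0.008,0,0,0,-1],[-0.235,0.146,-0.008,0,0,0,-1],[-0.235,0.146,-0.008,0,0,0,-1]]])

```text
clock: 14.93
position: [0.6529, 0.0633, 0.1465]
ee_rot: [0.055, -3.139, 0.001]
force: [-0.2, -0.5, 0.3]
width: 0.994
gripper_force: 0.0
```

```bash
python3 wr.py 4; python3 go.py .655 .0635 .036
```

```text
cam [0.579 0.061 0.305] [ 0.27  0.01 -0.96]
0.72 [146. 182.] [ 0.635 -0.05 ] [ 0.6373 -0.0533] 0.963
0.69 [ 11. 184.] [ 0.641 -0.163] [ 0.6468 -0.1976] 0.975
0.66 [279. 204.] [0.65  0.062] [0.656  0.0626] 0.952
t 15.03 pos [0.6527 0.0625 0.1473] shift [-0.0025  0.001   0.1113] turn [-0.0007 -0.0013 -0.0013] f [ 0.2 -0.3 -0.1] w 91.9
```

jog_arm(motion=[[[-0.003,0,0.035,0,0,0,-1],[-0.003,0,0.07,0,0,0,-1],[-0.003,0,0.1,0,0,0,-1],[-0.003,0,0.111,0,0,0,-1],[-0.003,0,0.111,0,0,0,1],[-0.003,0,0.111,0,0,0,1],[-0.003,0,0.111,0,0,0,1],[-0.003,0,0.111,0,0,0,1],[-0.003,0,0.111,0,0,0,1],[-0.003,0,0.111,0,0,0,1]]])

```text
clock: 15.87
position: [0.6576, 0.0641, 0.038]
ee_rot: [-0.055, 3.139, 0.001]
force: [0.1, -0.4, 0.1]
width: 0.615
gripper_force: 0.0
```

jog_arm(motion=[[[0,0,0,0,0,0,1],[0,0,0,0,0,0,1],[0,0,0,0,0,0,1],[0,0,0,0,0,0,1],[0,0,0,0,0,0,1],[0,0,0,0,0,0,1],[0,0,0,0,0,0,1]]])

```text
clock: 16.45
position: [0.6567, 0.0639, 0.0366]
ee_rot: [0.055, -3.141, 0.0]
force: [0.3, 0.2, -1.2]
width: 0.234
gripper_force: 45.0
```

```bash
python3 go.py .345 -.3555 .15
```

```text
t 16.45 pos [0.6567 0.0639 0.0366] shift [ 0.3263 -0.4082 -0.1134] turn [-0.     -0.0002  0.0001] f [ 0.3  0.2 -1.2] w 21.5
```

jog_arm(motion=[[[0,0,-0.04,0,0,0,1],[0,0,-0.08,0,0,0,1],[0,0,-0.113,0,0,0,1],[0.023,-0.029,-0.113,0,0,0,1],[0.046,-0.058,-0.113,0,0,0,1],[0.07,-0.087,-0.113,0,0,0,1],[0.093,-0.116,-0.113,0,0,0,1],[0.116,-0.145,-0.113,0,0,0,1],[0.14,-0.175,-0.113,0,0,0,1],[0.163,-0.204,-0.113,0,0,0,1]]])

```text
clock: 17.28
position: [0.4997, -0.147, 0.1498]
ee_rot: [-0.055, 3.141, -0.0]
force: [0.3, -0.2, -0.5]
width: 0.233
gripper_force: 45.0
```

jog_arm(motion=[[[0.023,-0.029,0,0,0,0,1],[0.046,-0.058,0,0,0,0,1],[0.07,-0.087,0,0,0,0,1],[0.093,-0.116,0,0,0,0,1],[0.116,-0.145,0,0,0,0,1],[0.14,-0.175,0,0,0,0,1],[0.163,-0.204,0,0,0,0,1],[0.163,-0.204,0,0,0,0,1],[0.163,-0.204,0,0,0,0,1],[0.163,-0.204,0,0,0,0,1]]])

```text
clock: 18.12
position: [0.3456, -0.3549, 0.1496]
ee_rot: [-0.054, 3.141, 0.001]
force: [0.3, -0.4, -0.6]
width: 0.234
gripper_force: 45.0
```

```bash
python3 go.py .345 -.3555 .0665;python3 go.py .43 -.3525 .0665
```

```text
t 18.12 pos [ 0.3456 -0.3549  0.1496] shift [ 0.0006 -0.0006  0.0831] turn [ 0.0004  0.0003 -0.0003] f [ 0.3 -0.4 -0.6] w 21.6
t 18.12 pos [ 0.3456 -0.3549  0.1496] shift [-0.0844 -0.0006  0.0832] turn [ 0.0004  0.0003 -0.0003] f [ 0.3 -0.4 -0.6] w 21.6
```

jog_arm(motion=[[[0,0,0.03,0,0,0,1],[0,0,0.06,0,0,0,1],[0,0,0.083,0,0,0,1],[0,0,0.083,0,0,0,1],[-0.02,-0.0005,0.083,0,0,0,1],[-0.04,-0.0005,0.083,0,0,0,1],[-0.06,-0.0005,0.083,0,0,0,1],[-0.075,-0.0005,0.083,0,0,0,1],[-0.085,-0.0005,0.083,0,0,0,1],[-0.085,-0.0005,0.083,0,0,0,1]]])

```text
clock: 18.95
position: [0.4337, -0.3516, 0.0677]
ee_rot: [-0.061, 3.139, -0.001]
force: [0.2, -0.1, -1.1]
width: 0.232
gripper_force: 45.0
```

jog_arm(motion=[[[0,0,-0.003,0,0,0,1],[0,0,-0.007,0,0,0,1],[0,0,-0.011,0,0,0,1],[0,0,-0.015,0,0,0,1],[0,0,-0.018,0,0,0,1],[0,0,-0.021,0,0,0,1],[0,0,-0.024,0,0,0,1],[0,0,-0.027,0,0,0,1],[0,0,-0.028,0,0,0,1],[0,0,-0.028,0,0,0,1]]])

```text
clock: 19.78
position: [0.4293, -0.3528, 0.0944]
ee_rot: [0.054, -3.14, -0.001]
force: [-4.1, -2.0, -9.1]
width: 0.236
gripper_force: 45.0
```

```bash
python3 go.py .43 -.3525 .0991
```

```text
t 19.78 pos [ 0.4293 -0.3528  0.0944] shift [-0.0007  0.0002 -0.0047] turn [ 0.0005 -0.0016 -0.0004] f [-4.1 -2.  -9.1] w 21.7
```

jog_arm(motion=[[[0,0,-0.002,0,0,0,1],[0,0,-0.004,0,0,0,1],[0,0,-0.005,0,0,0,1],[0,0,-0.005,0,0,0,1],[0,0,-0.005,0,0,0,1],[0,0,-0.005,0,0,0,1],[0,0,-0.005,0,0,0,1],[0,0,-0.005,0,0,0,1],[0,0,-0.005,0,0,0,1],[0,0,-0.005,0,0,0,1]]])

```text
clock: 20.62
position: [0.4293, -0.3527, 0.0992]
ee_rot: [0.054, -3.139, -0.001]
force: [-5.4, -2.5, -12.1]
width: 0.229
gripper_force: 45.0
```

jog_arm(motion=[[[0,0,0,0,0,0,1],[0,0,0,0,0,0,1],[0,0,0,0,0,0,1],[0,0,0,0,0,0,1],[0,0,0,0,0,0,1],[0,0,0,0,0,0,1],[0,0,0,0,0,0,1],[0,0,0,0,0,0,1],[0,0,0,0,0,0,1],[0,0,0,0,0,0,1]]])

```text
clock: 21.45
position: [0.4293, -0.3527, 0.0992]
ee_rot: [0.054, -3.139, -0.001]
force: [-6.6, -2.3, -11.5]
width: 0.232
gripper_force: 45.0
```

jog_arm(motion=[[[0,0,0,0,0,0,1],[0,0,0,0,0,0,1],[0,0,0,0,0,0,1],[0,0,0,0,0,0,1],[0,0,0,0,0,0,1],[0,0,0,0,0,0,1],[0,0,0,0,0,0,1],[0,0,0,0,0,0,1],[0,0,0,0,0,0,1],[0,0,0,0,0,0,1]]])

```text
clock: 22.28
position: [0.4293, -0.3527, 0.0992]
ee_rot: [0.054, -3.139, -0.001]
force: [-5.4, -2.5, -12.4]
width: 0.235
gripper_force: 45.0
```

jog_arm(motion=[[[0,0,0,0,0,0,1],[0,0,0,0,0,0,1],[0,0,0,0,0,0,1],[0,0,0,0,0,0,1],[0,0,0,0,0,0,1],[0,0,0,0,0,0,1],[0,0,0,0,0,0,1],[0,0,0,0,0,0,1],[0,0,0,0,0,0,1],[0,0,0,0,0,0,1]]])

```text
clock: 23.12
position: [0.4293, -0.3527, 0.0992]
ee_rot: [0.054, -3.139, -0.001]
force: [-4.0, -2.6, -11.5]
width: 0.233
gripper_force: 45.0
```

```bash
python3 go.py .43 -.3525 .067
```

```text
t 23.12 pos [ 0.4293 -0.3527  0.0992] shift [-0.0007  0.0002  0.0322] turn [ 0.0007 -0.0018 -0.0003] f [ -4.   -2.6 -11.5] w 21.4
```

jog_arm(motion=[[[0,0,0.005,0,0,0,1],[0,0,0.01,0,0,0,1],[0,0,0.015,0,0,0,1],[0,0,0.02,0,0,0,1],[0,0,0.026,0,0,0,1],[0,0,0.033,0,0,0,1],[0,0,0.033,0,0,0,1],[0.02,0,0.033,0,0,0,1],[0.05,0,0.033,0,0,0,1],[0.085,0,0.033,0,0,0,1]]])

```text
clock: 23.95
position: [0.3469, -0.3559, 0.067]
ee_rot: [-0.06, 3.139, -0.002]
force: [-1.3, -0.8, 0.9]
width: 0.234
gripper_force: 45.0
```

jog_arm(motion=[[[0,0,-0.04,0,0,0,1],[0,0.01,-0.08,0,0,0,1],[-0.013,0.045,-0.083,0,0,0,1],[-0.026,0.083,-0.083,0,0,0,1],[-0.039,0.12,-0.083,0,0,0,1],[-0.052,0.157,-0.083,0,0,0,1],[-0.065,0.194,-0.083,0,0,0,1],[-0.078,0.23,-0.083,0,0,0,1],[-0.1,0.26,-0.083,0,0,0,1],[-0.135,0.26,-0.083,0,0,0,1]]])

```text
clock: 24.78
position: [0.4702, -0.0843, 0.1501]
ee_rot: [0.066, -3.14, -0.005]
force: [-0.4, -0.1, 0.7]
width: 0.233
gripper_force: 45.0
```

```bash
python3 go.py .52 -.09 .15
```

```text
t 24.78 pos [ 0.4702 -0.0843  0.1501] shift [-0.0495 -0.0078  0.0001] turn [ 0.0033 -0.0007  0.0068] f [-0.4 -0.1  0.7] w 21.4
```

jog_arm(motion=[[[-0.03,0,0,0,0,0,1],[-0.043,0,0,0,0,0,1],[-0.043,0,0,0,0,0,1],[-0.043,0,0.035,0,0,0,1],[-0.043,0,0.07,0,0,0,1],[-0.043,0,0.1,0,0,0,1],[-0.043,0,0.102,0,0,0,1],[-0.043,0,0.102,0,0,0,0.2],[-0.043,0,0.102,0,0,0,0.2],[-0.043,0,0.102,0,0,0,0.2]]])

```text
clock: 25.62
position: [0.5154, -0.0899, 0.0497]
ee_rot: [-0.055, 3.138, -0.0]
force: [-0.2, 0.2, 0.0]
width: 0.383
gripper_force: 0.0
```

jog_arm(motion=[[[0,0,0,0,0,0,0.2],[0,0,-0.03,0,0,0,0.2],[0,0,-0.07,0,0,0,0.2],[0,0,-0.1,0,0,0,-1],[0,0,-0.102,0,0,0,-1]]])

```text
clock: 26.03
position: [0.5178, -0.0902, 0.1566]
ee_rot: [-0.054, 3.13, -0.001]
force: [0.9, -0.8, -0.6]
width: 0.498
gripper_force: 0.0
```

```bash
python3 chk.py; python3 go.py .6371 -.0525 .15
```

```text
[354. 137.] ['top', 'side'] [ 0.8161 -0.2558] 0.781
[334. 198.] ['top', 'side'] [ 0.6456 -0.1967] 0.873
[429. 199.] ['top'] [ 0.6412 -0.4623] 0.837
[294. 192.] ['top', 'side'] [ 0.6429 -0.082 ] 0.673
side [316. 226.] [ 0.504 -0.085]
side [348. 230.] [ 0.422 -0.099]
side [265. 215.] [ 0.645 -0.08 ]
side [284. 190.] [ 0.634 -0.196]
side [237. 170.] [ 0.8   -0.242]
t 26.23 pos [ 0.5138 -0.0896  0.1497] shift [-0.1245  0.0327 -0.0002] turn [0.0001 0.0002 0.0002] f [-0.4 -0.2  0.1] w 61.7
```

Pegs 1 and 2 are in the bin. Peg 3 has been knocked to about (0.643, -0.082), so I'll look from the wrist camera on arrival.

jog_arm(motion=[[[-0.03,0.0,0,0,0,0,-1],[-0.065,0.0,0,0,0,0,-1],[-0.1,0.002,0,0,0,0,-1],[-0.13,0.003,0,0,0,0,-1],[-0.13,0.003,0,0,0,0,-1],[-0.13,0.003,0,0,0,0,-1],[-0.13,0.003,0,0,0,0,-1]]])

```text
clock: 26.82
position: [0.6425, -0.0823, 0.148]
ee_rot: [0.055, -3.138, 0.0]
force: [-0.4, -0.2, 0.1]
width: 1.0
gripper_force: 0.0
```

```bash
python3 wr.py 5; python3 go.py .643 -.082 .036
```

```text
cam [ 0.569 -0.084  0.306] [ 0.27  0.01 -0.96]
0.96 [148. 202.] [ 0.642 -0.196] [ 0.6467 -0.1965] 0.949
0.86 [278.  38.] [ 0.512 -0.089] [ 0.5098 -0.0894] 0.971
0.7 [282. 201.] [ 0.638 -0.081] [ 0.642  -0.0809] 0.924
t 26.92 pos [ 0.6425 -0.0825  0.149 ] shift [-0.0008  0.0004  0.113 ] turn [ 0.0001 -0.002  -0.0005] f [ 1.1 -0.2  0.4] w 92.4
```

View pics/w5.png

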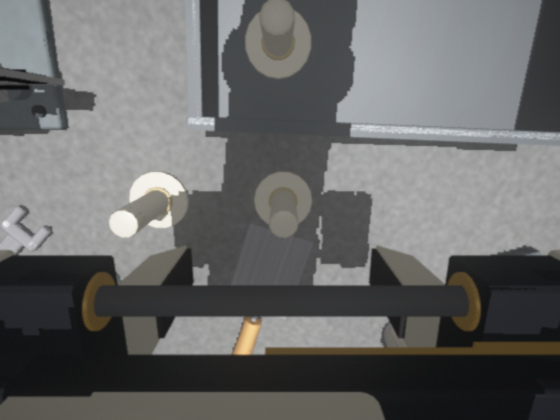

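Peg 3 stands upright at wrist px (282,201), beside the scraper blade. Grasping it.

jog_arm(motion=[[[0,0.001,0.035,0,0,0,-1],[0,0.001,0.07,0,0,0,-1],[0,0.001,0.1,0,0,0,-1],[0,0.001,0.113,0,0,0,-1],[0,0.001,0.113,0,0,0,1],[0,0.001,0.113,0,0,0,1],[0,0.001,0.113,0,0,0,1],[0,0.001,0.113,0,0,0,1],[0,0.001,0.113,0,0,0,1],[0,0.001,0.113,0,0,0,1]]])

```text
clock: 27.75
position: [0.6447, -0.0812, 0.038]
ee_rot: [-0.055, 3.139, -0.0]
force: [-0.3, 0.5, -0.6]
width: 0.615
gripper_force: 0.0
```

jog_arm(motion=[[[0,0,0,0,0,0,1],[0,0,0,0,0,0,1],[0,0,0,0,0,0,1],[0,0,0,0,0,0,1],[0,0,0,0,0,0,1],[0,0,0,0,0,0,1],[0,0,0,0,0,0,1]]])

```text
clock: 28.33
position: [0.6438, -0.0811, 0.0366]
ee_rot: [0.055, -3.141, -0.0]
force: [-0.3, 0.6, -1.2]
width: 0.233
gripper_force: 45.0
```

```bash
python3 go.py .345 -.3555 .15; python3 chk.py
```

```text
t 28.33 pos [ 0.6438 -0.0811  0.0366] shift [ 0.3083 -0.2637 -0.1134] turn [ 0.0001 -0.0002  0.0001] f [-0.3  0.6 -1.2] w 21.4
[356. 135.] ['top', 'side'] [ 0.8164 -0.2556] 0.866
[427. 200.] ['top', 'side'] [ 0.6412 -0.463 ] 0.803
[337. 197.] ['top', 'side'] [ 0.6473 -0.197 ] 0.512
side [316. 224.] [ 0.505 -0.093]
side [309. 138.] [ 0.65  -0.478]
side [348. 233.] [ 0.419 -0.088]
side [237. 164.] [ 0.81  -0.266]
side [282. 193.] [ 0.636 -0.184]
side [264. 221.] [ 0.639 -0.058]
```

jog_arm(motion=[[[0,0,-0.04,0,0,0,1],[0,0,-0.08,0,0,0,1],[0,0,-0.113,0,0,0,1],[0.035,0,-0.113,0,0,0,1],[0.072,0,-0.113,0,0,0,1],[0.11,0,-0.113,0,0,0,1],[0.145,0,-0.113,0,0,0,1],[0.18,-0.005,-0.113,0,0,0,1],[0.215,-0.015,-0.113,0,0,0,1],[0.24,-0.04,-0.113,0,0,0,1]]])

```text
clock: 29.37
position: [0.4023, -0.1274, 0.1495]
ee_rot: [0.061, -3.14, -0.002]
force: [0.4, -1.2, 0.1]
width: 0.231
gripper_force: 45.0
```

jog_arm(motion=[[[0.01,-0.035,0,0,0,0,1],[0.02,-0.07,0,0,0,0,1],[0.03,-0.107,0,0,0,0,1],[0.04,-0.145,0,0,0,0,1],[0.055,-0.18,0,0,0,0,1],[0.068,-0.21,0,0,0,0,1],[0.068,-0.224,0,0,0,0,1],[0.068,-0.224,0,0,0,0,1],[0.068,-0.224,0,0,0,0,1],[0.068,-0.224,0,0,0,0,1]]])

```text
clock: 30.2
position: [0.3457, -0.3546, 0.1495]
ee_rot: [0.057, -3.141, -0.001]
force: [-0.1, -0.1, -0.3]
width: 0.231
gripper_force: 45.0
```

```bash
python3 go.py .345 -.3555 .0665;python3 go.py .43 -.3525 .0665
```

```text
t 30.2 pos [ 0.3457 -0.3546  0.1495] shift [ 0.0007 -0.001   0.083 ] turn [ 0.0009 -0.0001  0.0012] f [-0.1 -0.1 -0.3] w 21.3
t 30.2 pos [ 0.3457 -0.3546  0.1495] shift [-0.0843 -0.001   0.083 ] turn [ 0.0009 -0.0001  0.0012] f [-0.1 -0.1 -0.3] w 21.3
```

jog_arm(motion=[[[0,0,0.03,0,0,0,1],[0,0,0.06,0,0,0,1],[0,0,0.083,0,0,0,1],[0,-0.001,0.083,0,0,0,1],[-0.02,-0.001,0.083,0,0,0,1],[-0.04,-0.001,0.083,0,0,0,1],[-0.06,-0.001,0.083,0,0,0,1],[-0.075,-0.001,0.083,0,0,0,1],[-0.085,-0.001,0.083,0,0,0,1],[-0.085,-0.001,0.083,0,0,0,1]]])

```text
clock: 31.03
position: [0.4335, -0.3526, 0.0678]
ee_rot: [-0.061, 3.139, -0.001]
force: [0.6, -0.6, 0.5]
width: 0.233
gripper_force: 45.0
```

jog_arm(motion=[[[0,0,-0.003,0,0,0,1],[0,0,-0.007,0,0,0,1],[0,0,-0.011,0,0,0,1],[0,0,-0.015,0,0,0,1],[0,0,-0.018,0,0,0,1],[0,0,-0.021,0,0,0,1],[0,0,-0.024,0,0,0,1],[0,0,-0.027,0,0,0,1],[0,0,-0.028,0,0,0,1],[0,0,-0.028,0,0,0,1]]])

```text
clock: 31.87
position: [0.4293, -0.3537, 0.0944]
ee_rot: [0.054, -3.14, -0.001]
force: [-3.9, -0.9, -8.4]
width: 0.234
gripper_force: 45.0
```

```bash
python3 go.py .43 -.3525 .0991
```

```text
t 31.87 pos [ 0.4293 -0.3537  0.0944] shift [-0.0007  0.0011 -0.0047] turn [ 0.0006 -0.0016 -0.0003] f [-3.9 -0.9 -8.4] w 21.5
```

jog_arm(motion=[[[0,0,-0.002,0,0,0,1],[0,0,-0.004,0,0,0,1],[0,0,-0.005,0,0,0,1],[0,0,-0.005,0,0,0,1],[0,0,-0.005,0,0,0,1]]])

```text
clock: 32.28
position: [0.4294, -0.3536, 0.0993]
ee_rot: [0.055, -3.14, -0.001]
force: [-3.9, -0.4, -11.4]
width: 0.229
gripper_force: 45.0
```

```bash
python3 - <<'E'
from cell import *
f=[]
for i in range(4): get_image('side'); f.append(observe()['force'][2])
print(f, observe()['position'])
E
```

```text
[np.float64(-11.266652197560914), np.float64(-12.099210882275313), np.float64(-12.515284478202252), np.float64(-12.3558572154144)] [ 0.42940617 -0.35363878  0.09923802]
```

jog_arm(motion=[[[0,0,0,0,0,0,1],[0,0,0,0,0,0,1],[0,0,0,0,0,0,1],[0,0,0,0,0,0,1],[0,0,0,0,0,0,1],[0,0,0,0,0,0,1],[0,0,0,0,0,0,1],[0,0,0,0,0,0,1],[0,0,0,0,0,0,1],[0,0,0,0,0,0,1]]])

```text
clock: 33.32
position: [0.4294, -0.3536, 0.0992]
ee_rot: [0.055, -3.139, -0.001]
force: [-5.8, -0.9, -12.5]
width: 0.235
gripper_force: 45.0
```

jog_arm(motion=[[[0,0,0,0,0,0,1],[0,0,0,0,0,0,1],[0,0,0,0,0,0,1],[0,0,0,0,0,0,1],[0,0,0,0,0,0,1],[0,0,0,0,0,0,1],[0,0,0,0,0,0,1],[0,0,0,0,0,0,1],[0,0,0,0,0,0,1],[0,0,0,0,0,0,1]]])

```text
clock: 34.15
position: [0.4294, -0.3536, 0.0992]
ee_rot: [0.055, -3.139, -0.001]
force: [-6.1, -1.6, -11.9]
width: 0.237
gripper_force: 45.0
```

jog_arm(motion=[[[0,0,0,0,0,0,1],[0,0,0,0,0,0,1],[0,0,0,0,0,0,1],[0,0,0,0,0,0,1],[0,0,0,0,0,0,1],[0,0,0,0,0,0,1],[0,0,0,0,0,0,1],[0,0,0,0,0,0,1],[0,0,0,0,0,0,1],[0,0,0,0,0,0,1]]])

```text
clock: 34.98
position: [0.4294, -0.3536, 0.0992]
ee_rot: [0.055, -3.139, -0.001]
force: [-5.4, -1.5, -11.8]
width: 0.232
gripper_force: 45.0
```

jog_arm(motion=[[[0,0,0,0,0,0,1],[0,0,0,0,0,0,1],[0,0,0,0,0,0,1],[0,0,0,0,0,0,1],[0,0,0,0,0,0,1],[0,0,0,0,0,0,1],[0,0,0,0,0,0,1],[0,0,0,0,0,0,1]]])

```text
clock: 35.65
position: [0.4294, -0.3536, 0.0992]
ee_rot: [0.055, -3.139, -0.001]
force: [-4.9, -2.0, -11.7]
width: 0.229
gripper_force: 45.0
```

jog_arm(motion=[[[0,0,0.005,0,0,0,1],[0,0,0.01,0,0,0,1],[0,0,0.015,0,0,0,1],[0,0,0.02,0,0,0,1],[0,0,0.026,0,0,0,1],[0,0,0.033,0,0,0,1],[0,0,0.033,0,0,0,1],[0.02,0,0.033,0,0,0,1],[0.05,0,0.033,0,0,0,1],[0.085,0,0.033,0,0,0,1]]])

```text
clock: 36.48
position: [0.3468, -0.3569, 0.0669]
ee_rot: [-0.059, 3.139, -0.002]
force: [0.1, -0.8, -1.0]
width: 0.227
gripper_force: 45.0
```

jog_arm(motion=[[[0,0,-0.04,0,0,0,1],[0,0.02,-0.075,0,0,0,1],[-0.01,0.06,-0.083,0,0,0,1],[-0.02,0.1,-0.083,0,0,0,1],[-0.03,0.14,-0.083,0,0,0,1],[-0.04,0.18,-0.083,0,0,0,1],[-0.05,0.22,-0.083,0,0,0,1],[-0.06,0.255,-0.083,0,0,0,1],[-0.075,0.29,-0.083,0,0,0,1],[-0.085,0.325,-0.083,0,0,0,1]]])

```text
clock: 37.32
position: [0.4205, -0.0268, 0.1505]
ee_rot: [-0.055, 3.138, 0.001]
force: [1.9, 0.1, 0.4]
width: 0.228
gripper_force: 45.0
```

```bash
python3 go.py .425 -.02 .15
```

```text
t 37.32 pos [ 0.4205 -0.0268  0.1505] shift [-0.0048  0.0067  0.0005] turn [0.0003 0.003  0.0003] f [1.9 0.1 0.4] w 20.9
```

jog_arm(motion=[[[0,0.008,0,0,0,0,1],[0,0.008,0,0,0,0,1],[0,0.008,0.035,0,0,0,1],[0,0.008,0.07,0,0,0,1],[0,0.008,0.1,0,0,0,1],[0,0.008,0.102,0,0,0,1],[0,0.008,0.102,0,0,0,0.3],[0,0.008,0.102,0,0,0,0.3],[0,0.008,0.102,0,0,0,0.3],[0,0.008,0.102,0,0,0,0.3]]])

```text
clock: 38.15
position: [0.42, -0.0211, 0.0493]
ee_rot: [-0.054, 3.138, 0.0]
force: [0.1, 0.1, 0.4]
width: 0.349
gripper_force: 0.0
```

jog_arm(motion=[[[0,0,-0.03,0,0,0,0.3],[0,0,-0.07,0,0,0,0.3],[0,0,-0.1,0,0,0,-1],[0,0,-0.102,0,0,0,-1]]])

```text
clock: 38.48
position: [0.422, -0.0209, 0.1557]
ee_rot: [-0.054, 3.131, 0.001]
force: [1.9, -0.3, 0.8]
width: 0.448
gripper_force: 0.0
```

```bash
python3 chk.py; python3 go.py .6467 -.1965 .15
```

```text
[293. 243.] ['top', 'side'] [ 0.5106 -0.0917] 0.88
[353. 136.] ['top', 'side'] [ 0.8162 -0.2558] 0.868
[428. 200.] ['top', 'side'] [ 0.6405 -0.4644] 0.83
[332. 196.] ['top', 'side'] [ 0.6457 -0.1963] 0.904
side [316. 225.] [ 0.505 -0.087]
side [344. 251.] [ 0.414 -0.024]
side [281. 191.] [ 0.639 -0.191]
side [351. 230.] [ 0.415 -0.102]
side [237. 165.] [ 0.81  -0.264]
side [308. 139.] [ 0.651 -0.476]
side [194. 231.] [0.794 0.039]
t 38.68 pos [ 0.4184 -0.0209  0.1498] shift [-2.220e-01 -1.835e-01 -1.000e-04] turn [0.0002 0.0006 0.0002] f [0.5 0.  0.7] w 57.1
```

jog_arm(motion=[[[-0.035,0,0,0,0,0,-1],[-0.075,0,0,0,0,0,-1],[-0.115,0,0,0,0,0,-1],[-0.155,0,0,0,0,0,-1],[-0.195,0,0,0,0,0,-1],[-0.222,0,0,0,0,0,-1],[-0.222,-0.035,0,0,0,0,-1],[-0.222,-0.075,0,0,0,0,-1],[-0.222,-0.115,0,0,0,0,-1],[-0.222,-0.15,0,0,0,0,-1]]])

```text
clock: 39.52
position: [0.6447, -0.1658, 0.1475]
ee_rot: [0.054, -3.138, 0.001]
force: [0.1, 0.3, 0.2]
width: 1.002
gripper_force: 0.0
```

jog_arm(motion=[[[0,-0.034,0,0,0,0,-1],[0,-0.034,0,0,0,0,-1],[0,-0.034,0,0,0,0,-1],[0,-0.034,0,0,0,0,-1]]])

```text
clock: 39.85
position: [0.6463, -0.1965, 0.148]
ee_rot: [0.055, -3.139, -0.002]
force: [-0.7, 0.4, -0.3]
width: 1.004
gripper_force: 0.0
```

```bash
python3 wr.py 6; python3 go.py .6465 -.1965 .036
```

```text
cam [ 0.573 -0.199  0.306] [ 0.27  0.01 -0.96]
0.95 [425.  34.] [ 0.509 -0.093] [ 0.5097 -0.0878] 0.966
0.88 [277. 201.] [ 0.641 -0.199] [ 0.6464 -0.1969] 0.918
0.85 [222. 344.] [ 0.786 -0.248] [ 0.8172 -0.2569] 0.328
0.68 [  7. 187.] [ 0.638 -0.428] [ 0.6419 -0.4642] 0.964
t 39.95 pos [ 0.6469 -0.1951  0.1487] shift [ 0.0003 -0.0016  0.1127] turn [ 0.0014 -0.0012  0.0022] f [-0.1 -0.5 -0.5] w 91.7
```

jog_arm(motion=[[[0,-0.001,0.035,0,0,0,-1],[0,-0.001,0.07,0,0,0,-1],[0,-0.001,0.1,0,0,0,-1],[0,-0.001,0.113,0,0,0,-1],[0,-0.001,0.113,0,0,0,1],[0,-0.001,0.113,0,0,0,1],[0,-0.001,0.113,0,0,0,1],[0,-0.001,0.113,0,0,0,1],[0,-0.001,0.113,0,0,0,1],[0,-0.001,0.113,0,0,0,1]]])

```text
clock: 40.78
position: [0.6478, -0.1983, 0.0381]
ee_rot: [-0.055, 3.139, -0.001]
force: [0.2, -0.6, -0.3]
width: 0.611
gripper_force: 0.0
```

jog_arm(motion=[[[0,0,0,0,0,0,1],[0,0,0,0,0,0,1],[0,0,0,0,0,0,1],[0,0,0,0,0,0,1],[0,0,0,0,0,0,1],[0,0,0,0,0,0,1],[0,0,0,0,0,0,1]]])

```text
clock: 41.37
position: [0.647, -0.198, 0.0366]
ee_rot: [0.055, -3.141, -0.0]
force: [-0.8, 0.3, 0.2]
width: 0.233
gripper_force: 45.0
```

```bash
python3 go.py .65 -.09 .15;
```

```text
t 41.37 pos [ 0.647  -0.198   0.0366] shift [-0.0068  0.1079 -0.1134] turn [ 0.0001 -0.0001  0.0001] f [-0.8  0.3  0.2] w 21.5
```

Lifting, going round to the robot's left of the scale plate, then to the fork staging point.

jog_arm(motion=[[[0,0,-0.04,0,0,0,1],[0,0,-0.08,0,0,0,1],[0,0.02,-0.113,0,0,0,1],[0,0.06,-0.113,0,0,0,1],[0,0.1,-0.113,0,0,0,1],[0.035,0.115,-0.113,0,0,0,1],[0.075,0.115,-0.113,0,0,0,1],[0.115,0.115,-0.113,0,0,0,1],[0.155,0.115,-0.113,0,0,0,1],[0.195,0.115,-0.113,0,0,0,1]]])

```text
clock: 42.2
position: [0.4461, -0.0898, 0.1496]
ee_rot: [-0.056, 3.141, -0.0]
force: [0.2, -0.8, 0.1]
width: 0.231
gripper_force: 45.0
```

```bash
python3 go.py .345 -.3555 .15;
```

```text
t 42.2 pos [ 0.4461 -0.0898  0.1496] shift [ 0.1105 -0.2619 -0.0004] turn [-0.0001  0.0001  0.0006] f [ 0.2 -0.8  0.1] w 21.2
```

jog_arm(motion=[[[0.03,-0.02,0,0,0,0,1],[0.05,-0.053,0,0,0,0,1],[0.065,-0.09,0,0,0,0,1],[0.078,-0.128,0,0,0,0,1],[0.09,-0.167,0,0,0,0,1],[0.1,-0.205,0,0,0,0,1],[0.108,-0.24,0,0,0,0,1],[0.108,-0.262,0,0,0,0,1],[0.108,-0.262,0,0,0,0,1],[0.108,-0.262,0,0,0,0,1]]])

```text
clock: 43.03
position: [0.3489, -0.3566, 0.1495]
ee_rot: [0.051, -3.141, 0.0]
force: [-0.4, 0.2, 0.2]
width: 0.231
gripper_force: 45.0
```

```bash
python3 go.py .345 -.3555 .0665;python3 go.py .43 -.3525 .0665
```

```text
t 43.03 pos [ 0.3489 -0.3566  0.1495] shift [0.0038 0.0013 0.083 ] turn [-0.0002 -0.0002 -0.0025] f [-0.4  0.2  0.2] w 21.3
t 43.03 pos [ 0.3489 -0.3566  0.1495] shift [-0.0812  0.0015  0.083 ] turn [-0.0002 -0.0002 -0.0025] f [-0.4  0.2  0.2] w 21.3
```

jog_arm(motion=[[[0,0.001,0.03,0,0,0,1],[0,0.001,0.06,0,0,0,1],[0,0.001,0.083,0,0,0,1],[0,0.001,0.083,0,0,0,1],[-0.02,0.001,0.083,0,0,0,1],[-0.04,0.001,0.083,0,0,0,1],[-0.06,0.001,0.083,0,0,0,1],[-0.075,0.001,0.083,0,0,0,1],[-0.081,0.001,0.083,0,0,0,1],[-0.081,0.001,0.083,0,0,0,1]]])

```text
clock: 43.87
position: [0.4323, -0.3507, 0.0677]
ee_rot: [-0.06, 3.139, -0.0]
force: [0.0, -0.4, -0.1]
width: 0.229
gripper_force: 45.0
```

jog_arm(motion=[[[0,0,-0.003,0,0,0,1],[0,0,-0.007,0,0,0,1],[0,0,-0.011,0,0,0,1],[0,0,-0.015,0,0,0,1],[0,0,-0.018,0,0,0,1],[0,0,-0.021,0,0,0,1],[0,0,-0.024,0,0,0,1],[0,0,-0.027,0,0,0,1],[0,0,-0.028,0,0,0,1],[0,0,-0.028,0,0,0,1]]])

```text
clock: 44.7
position: [0.4292, -0.3517, 0.0943]
ee_rot: [0.054, -3.139, -0.001]
force: [-4.3, -1.5, -9.0]
width: 0.23
gripper_force: 45.0
```

```bash
python3 go.py .43 -.3525 .0991
```

```text
t 44.7 pos [ 0.4292 -0.3517  0.0943] shift [-0.0007 -0.0008 -0.0048] turn [ 0.0007 -0.0017 -0.0003] f [-4.3 -1.5 -9. ] w 21.2
```

jog_arm(motion=[[[0,0,-0.002,0,0,0,1],[0,0,-0.004,0,0,0,1],[0,0,-0.005,0,0,0,1],[0,0,-0.005,0,0,0,1],[0,0,-0.005,0,0,0,1],[0,0,-0.005,0,0,0,1],[0,0,-0.005,0,0,0,1],[0,0,-0.005,0,0,0,1],[0,0,-0.005,0,0,0,1],[0,0,-0.005,0,0,0,1]]])

```text
clock: 45.53
position: [0.4293, -0.3516, 0.0991]
ee_rot: [0.055, -3.139, -0.001]
force: [-4.7, -1.8, -11.3]
width: 0.232
gripper_force: 45.0
```

jog_arm(motion=[[[0,0,0,0,0,0,1],[0,0,0,0,0,0,1],[0,0,0,0,0,0,1],[0,0,0,0,0,0,1],[0,0,0,0,0,0,1],[0,0,0,0,0,0,1],[0,0,0,0,0,0,1],[0,0,0,0,0,0,1],[0,0,0,0,0,0,1],[0,0,0,0,0,0,1]]])

```text
clock: 46.37
position: [0.4293, -0.3517, 0.0991]
ee_rot: [0.054, -3.139, -0.001]
force: [-4.9, -1.6, -12.4]
width: 0.229
gripper_force: 45.0
```

jog_arm(motion=[[[0,0,0,0,0,0,1],[0,0,0,0,0,0,1],[0,0,0,0,0,0,1],[0,0,0,0,0,0,1],[0,0,0,0,0,0,1],[0,0,0,0,0,0,1],[0,0,0,0,0,0,1],[0,0,0,0,0,0,1],[0,0,0,0,0,0,1],[0,0,0,0,0,0,1]]])

```text
clock: 47.2
position: [0.4293, -0.3517, 0.0991]
ee_rot: [0.055, -3.139, -0.001]
force: [-4.8, -1.8, -11.9]
width: 0.234
gripper_force: 45.0
```

jog_arm(motion=[[[0,0,0,0,0,0,1],[0,0,0,0,0,0,1],[0,0,0,0,0,0,1],[0,0,0,0,0,0,1],[0,0,0,0,0,0,1],[0,0,0,0,0,0,1],[0,0,0,0,0,0,1],[0,0,0,0,0,0,1],[0,0,0,0,0,0,1],[0,0,0,0,0,0,1]]])

```text
clock: 48.03
position: [0.4293, -0.3517, 0.0991]
ee_rot: [0.055, -3.139, -0.001]
force: [-4.3, -2.0, -10.9]
width: 0.231
gripper_force: 45.0
```

jog_arm(motion=[[[0,0,0.005,0,0,0,1],[0,0,0.01,0,0,0,1],[0,0,0.015,0,0,0,1],[0,0,0.02,0,0,0,1],[0,0,0.026,0,0,0,1],[0,0,0.033,0,0,0,1],[0,0,0.033,0,0,0,1],[0.02,0,0.033,0,0,0,1],[0.05,0,0.033,0,0,0,1],[0.085,0,0.033,0,0,0,1]]])

```text
clock: 48.87
position: [0.3467, -0.355, 0.0669]
ee_rot: [-0.059, 3.139, -0.002]
force: [-0.1, -0.8, 0.2]
width: 0.233
gripper_force: 45.0
```

jog_arm(motion=[[[0,0,-0.04,0,0,0,1],[0,0.02,-0.075,0,0,0,1],[-0.01,0.06,-0.083,0,0,0,1],[-0.02,0.1,-0.083,0,0,0,1],[-0.03,0.14,-0.083,0,0,0,1],[-0.04,0.18,-0.083,0,0,0,1],[-0.05,0.22,-0.083,0,0,0,1],[-0.06,0.255,-0.083,0,0,0,1],[-0.08,0.29,-0.083,0,0,0,1],[-0.105,0.32,-0.083,0,0,0,1]]])

```text
clock: 49.7
position: [0.4389, -0.0286, 0.1504]
ee_rot: [-0.056, 3.14, 0.001]
force: [0.0, -0.9, -0.3]
width: 0.229
gripper_force: 45.0
```

```bash
python3 go.py .515 -.02 .15
```

```text
t 49.7 pos [ 0.4389 -0.0286  0.1504] shift [-0.0763  0.0059  0.0004] turn [0.0007 0.0012 0.0008] f [ 0.  -0.9 -0.3] w 21.0
```

jog_arm(motion=[[[-0.035,0.005,0,0,0,0,1],[-0.07,0.005,0,0,0,0,1],[-0.07,0.005,0,0,0,0,1],[-0.07,0.005,0.035,0,0,0,1],[-0.07,0.005,0.07,0,0,0,1],[-0.07,0.005,0.1,0,0,0,1],[-0.07,0.005,0.102,0,0,0,1],[-0.07,0.005,0.102,0,0,0,0.3],[-0.07,0.005,0.102,0,0,0,0.3],[-0.07,0.005,0.102,0,0,0,0.3]]])

```text
clock: 50.53
position: [0.5104, -0.0238, 0.0497]
ee_rot: [-0.055, 3.138, 0.0]
force: [-0.2, -0.5, 0.1]
width: 0.343
gripper_force: 0.0
```

jog_arm(motion=[[[0,0,0,0,0,0,0.3],[0,0,-0.03,0,0,0,0.3],[0,0,-0.07,0,0,0,0.3],[0,0,-0.11,0,0,0,0.3],[0,0,-0.15,0,0,0,0.3],[0,0,-0.17,0,0,0,0.3],[0,0.04,-0.17,0,0,0,-0.5],[0,0.08,-0.17,0,0,0,-0.5],[0,0.12,-0.17,0,0,0,-0.5],[0,0.15,-0.17,0,0,0,-0.5]]])

```text
clock: 51.37
position: [0.5034, 0.1296, 0.2196]
ee_rot: [-0.058, 3.138, 0.003]
force: [0.3, 0.6, 0.7]
width: 0.59
gripper_force: 0.0
```

```bash
cat > plate.py <<'E'
from h import *
import sys
from go import go
im={n:get_image(n) for n in ("top","side")}
cv2.imwrite(f'pics/top{sys.argv[1]}.png',im['top'][:,:,::-1]); cv2.imwrite(f'pics/side{sys.argv[1]}.png',im['side'][:,:,::-1])
m={}
for n in ("top","side"):
    d=[d for d in silhouettes('plate',n) if np.hypot(*(ray(d['pixel'],P[n],.01)[:2]-[.515,.345]))<.08]
    if d: m[n]=d[0]['mask']
r=fit('plate',m,[.512,.348,.065],True); print('plate',list(m),*r)
x,y,a=r[0]; g=np.array([x+.082*np.cos(a),y+.082*np.sin(a)]); print('grip',g)
for q in ('cap_1','peg_1'):
  for n in ("top","side"):
    print(q,n,[(round(d['p'],2),[int(i) for i in d['pixel']],ray(d['pixel'],P[n],.03)[:2].round(3).tolist()) for d in silhouettes(q,n) if d['p']>.25])
E
python3 plate.py 7; python3 go.py .595 .353 .2 1.63
```

```text
plate ['top', 'side'] [0.5103 0.3487 0.0648] 0.718
grip [0.5921279  0.35400988]
cap_1 top [(0.49, [128, 249], [0.479, 0.367])]
cap_1 side [(0.7, [250, 388], [0.484, 0.39]), (0.65, [285, 359], [0.442, 0.312]), (0.54, [271, 394], [0.442, 0.388])]
peg_1 top [(0.82, [292, 242], [0.511, -0.085]), (0.69, [273, 245], [0.501, -0.031]), (0.65, [293, 274], [0.423, -0.089]), (0.59, [269, 277], [0.412, -0.025]), (0.57, [425, 200], [0.637, -0.45]), (0.49, [351, 135], [0.818, -0.244])]
peg_1 side [(0.84, [316, 220], [0.507, -0.095]), (0.73, [236, 164], [0.805, -0.251]), (0.62, [344, 251], [0.409, -0.011]), (0.59, [351, 227], [0.416, -0.101])]
t 51.77 pos [0.5038 0.1245 0.2181] shift [-0.0986  0.2254  0.0181] turn [-7.0000e-04  2.0000e-04 -1.5973e+00] f [ 0.2 -0.4 -0.4] w 68.9
```

View pics/side7.png

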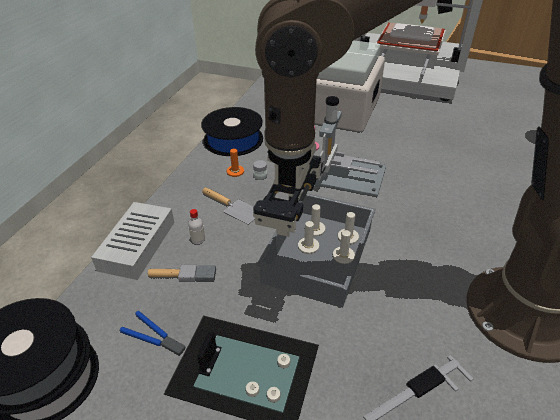

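All four pegs stand in the bin, and the three caps are on the plate at side px (284,358), (252,388) and (273,394). Now for the plate grip.

jog_arm(motion=[[[-0.01,0.025,0.002,0,0,0.12,0.1],[-0.02,0.05,0.004,0,0,0.24,0.1],[-0.03,0.075,0.006,0,0,0.36,0.1],[-0.04,0.1,0.008,0,0,0.48,0.1],[-0.05,0.125,0.01,0,0,0.6,0.1],[-0.06,0.15,0.012,0,0,0.72,0.1],[-0.07,0.175,0.014,0,0,0.84,0.1],[-0.08,0.2,0.016,0,0,0.96,0.1],[-0.09,0.22,0.018,0,0,1.08,0.1],[-0.096,0.226,0.018,0,0,1.2,0.1]]], force=60)

```text
clock: 52.6
position: [0.5916, 0.3584, 0.1988]
ee_rot: [-1.732, -2.619, -0.001]
force: [-0.4, 0.4, 0.3]
width: 0.45
gripper_force: 0.0
```

```bash
python3 go.py .5925 .354 .2 -1.506; python3 -c "
from cell import *;print(observe()['joints'].round(2))"
```

```text
t 52.6 pos [0.5916 0.3584 0.1988] shift [-0.0044 -0.0009 -0.0012] turn [-0.0005 -0.0012  0.3375] f [-0.4  0.4  0.3] w 41.4
[-0.77  0.57  0.24  1.44 -0.14  1.15 -0.11]
```

jog_arm(motion=[[[-0.002,0,0,0,0,0.12,0.1],[-0.003,0,0,0,0,0.24,0.1],[-0.004,0,0.02,0,0,0.33,0.1],[-0.004,0,0.05,0,0,0.337,0.1],[-0.004,0,0.07,0,0,0.337,0.1],[-0.004,0,0.07,0,0,0.337,0.1],[-0.004,0,0.07,0,0,0.337,0.1]]])

```text
clock: 53.18
position: [0.5931, 0.3503, 0.1291]
ee_rot: [-2.145, -2.295, 0.004]
force: [0.5, 0.3, 0.1]
width: 0.448
gripper_force: 0.0
```

```bash
python3 go.py .5925 .354 .03 -1.506; python3 - <<'E'
from h import *
im=get_image('wrist')[:,:,::-1].copy(); p=P['wrist']=camera_params('wrist')
d=[d for d in silhouettes('plate','wrist')][0]; print(d['p'],fit('plate',{'wrist':d['mask']},[.5103,.3487,.065],True))
x=[.5103,.3487,.065]
for k in M['plate']:
    cc,_=cv2.findContours(render([k],x,p),0,2); cv2.drawContours(im,[a//S for a in cc],-1,(0,0,255),1)
cv2.imwrite('pics/w8.png',im)
E
```

```text
t 53.18 pos [0.5931 0.3503 0.1291] shift [ 0.0039 -0.0001  0.0991] turn [-0.0018  0.0015  0.0028] f [0.5 0.3 0.1] w 41.2
0.98 (array([0.5131, 0.3497, 0.0741]), np.float64(0.841))
```

View pics/w8.png

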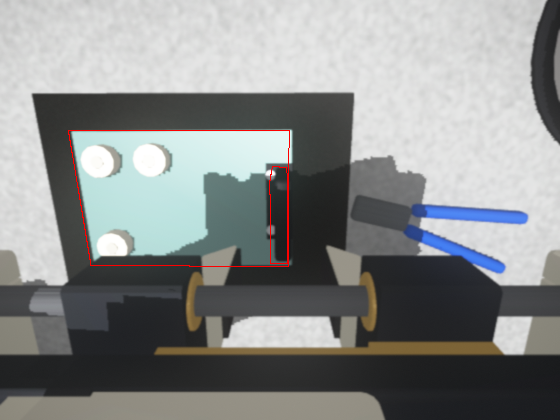

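The overlay matches, and the grip slab (px 280) lies midway between the fingers. Descend and clamp.

jog_arm(motion=[[[0.004,0,0.03,0,0,0,0.1],[0.004,0,0.06,0,0,0,0.1],[0.004,0,0.085,0,0,0,0.1],[0.004,0,0.099,0,0,0,0.1],[0.004,0,0.099,0,0,0,0.1],[0.004,0,0.099,0,0,0,1],[0.004,0,0.099,0,0,0,1],[0.004,0,0.099,0,0,0,1],[0.004,0,0.099,0,0,0,1],[0.004,0,0.099,0,0,0,1]]], force=60)

```text
clock: 54.12
position: [0.5935, 0.356, 0.0319]
ee_rot: [2.143, 2.296, 0.003]
force: [1.6, -0.5, 0.4]
width: 0.137
gripper_force: 1.8
```

jog_arm(motion=[[[0,0,0,0,0,0,1],[0,0,0,0,0,0,1],[0,0,0,0,0,0,1],[0,0,-0.003,0,0,0,1],[0,0,-0.008,0,0,0,1],[0,0,-0.015,0,0,0,1],[0,0,-0.02,0,0,0,1],[0,0,-0.02,0,0,0,1]]])

```text
clock: 54.78
position: [0.5936, 0.3561, 0.0523]
ee_rot: [2.143, 2.296, 0.003]
force: [0.1, -0.2, -2.1]
width: 0.13
gripper_force: 60.0
```

```bash
python3 go.py .5925 .354 .15 -1.506; python3 - <<'E'
from cell import *
import cv2
cv2.imwrite('pics/s9.png',get_image('side')[200:420,130:420,::-1])
E
```

```text
t 54.78 pos [0.5936 0.3561 0.0523] shift [-0.0019 -0.0011 -0.0977] turn [ 0.0019 -0.0011  0.0041] f [ 0.1 -0.2 -2.1] w 11.9
```

View pics/s9.png

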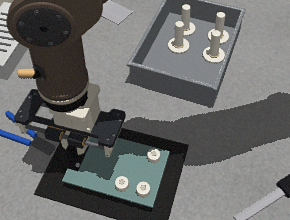

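The plate lifts level with its caps. Raising it, then turning the nose toward the bin.

jog_arm(motion=[[[0,0,-0.005,0,0,0,1],[0,0,-0.015,0,0,0,1],[0,0,-0.03,0,0,0,1],[0,0,-0.05,0,0,0,1],[0,0,-0.07,0,0,0,1],[0,0,-0.09,0,0,0,1],[0,0,-0.11,0,0,0,1],[0,0,-0.13,0,0,0,1],[0,0,-0.142,0,0,0,1],[0,0,-0.148,0,0,0,1]]])

```text
clock: 55.67
position: [0.5937, 0.356, 0.2013]
ee_rot: [2.143, 2.296, 0.005]
force: [0.6, -0.2, -1.8]
width: 0.125
gripper_force: 60.0
```

jog_arm(motion=[[[-0.002,-0.002,0,0,0,-0.02,1],[-0.006,-0.007,0,0,0,-0.07,1],[-0.012,-0.015,0,0,0,-0.14,1],[-0.018,-0.023,0,0,0,-0.22,1],[-0.025,-0.031,0,0,0,-0.31,1],[-0.032,-0.039,0,0,0,-0.4,1],[-0.039,-0.047,0,0,0,-0.5,1],[-0.046,-0.056,0,0,0,-0.6,1],[-0.053,-0.065,0,0,0,-0.7,1],[-0.06,-0.074,0,0,0,-0.8,1]]])

```text
clock: 56.5
position: [0.5218, 0.2897, 0.1972]
ee_rot: [-1.07, -2.952, 0.003]
force: [0.3, -0.5, -2.6]
width: 0.125
gripper_force: 60.0
```

```bash
python3 go.py .475 .235 .2 0.0
```

```text
t 56.5 pos [0.5218 0.2897 0.1972] shift [ 0.0009 -0.072  -0.0026] turn [-0.002  -0.0014 -0.6957] f [ 0.3 -0.5 -2.6] w 11.5
```

jog_arm(motion=[[[0,-0.009,0,0,0,-0.1,1],[0,-0.018,0,0,0,-0.2,1],[0,-0.027,0,0,0,-0.3,1],[0,-0.036,0,0,0,-0.39,1],[0,-0.045,0,0,0,-0.47,1],[0.001,-0.054,-0.002,0,0,-0.54,1],[0.001,-0.062,-0.002,0,0,-0.6,1],[0.001,-0.068,-0.002,0,0,-0.64,1],[0.001,-0.071,-0.002,0,0,-0.67,1],[0.001,-0.072,-0.002,0,0,-0.68,1]]])

```text
clock: 57.33
position: [0.4748, 0.2353, 0.1996]
ee_rot: [-0.031, -3.139, 0.002]
force: [0.3, -0.1, -1.2]
width: 0.124
gripper_force: 60.0
```

```bash
python3 go.py .475 .189 .2 0.0; python3 - <<'E'
from cell import *
import cv2
cv2.imwrite('pics/s10.png',get_image('side')[:,:,::-1])
E
```

```text
t 57.33 pos [0.4748 0.2353 0.1996] shift [-0.0012 -0.0463 -0.0004] turn [-0.0012 -0.002  -0.0198] f [ 0.3 -0.1 -1.2] w 11.5
```

View pics/s10.png

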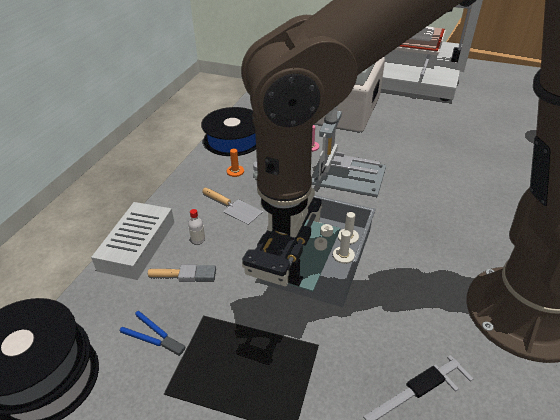

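The plate is level over the bin, nose toward the pegs. Tipping it slowly.

jog_arm(motion=[[[0,-0.008,0,0,0,0,1],[0,-0.018,0,-0.05,0,0,1],[0,-0.025,0,-0.12,0,0,1],[0,-0.025,0,-0.19,0,0,1],[0,-0.025,0,-0.26,0,0,1],[0,-0.025,0,-0.33,0,0,1],[0,-0.025,0,-0.4,0,0,1],[0,-0.025,0,-0.47,0,0,1],[0,-0.025,0,-0.54,0,0,1],[0,-0.025,0,-0.6,0,0,1]]])

```text
clock: 58.22
position: [0.4758, 0.2102, 0.2005]
ee_rot: [0.036, 2.992, 0.93]
force: [0.3, -0.0, -2.2]
width: 0.125
gripper_force: 60.0
```

jog_arm(motion=[[[0,0,0,-0.04,0,0,1],[0,0,0,-0.06,0,0,1],[0,0,0,-0.06,0,0,1],[0,0,0,-0.06,0,0,1],[0,0,0,-0.06,0,0,1],[0,0,0,-0.06,0,0,1],[0,0,0,-0.06,0,0,1],[0,0,0,-0.06,0,0,1],[0,0,0,-0.06,0,0,1],[0,0,0,-0.06,0,0,1]]])

```text
clock: 59.05
position: [0.4753, 0.2115, 0.2008]
ee_rot: [0.032, 2.965, 1.015]
force: [0.2, -0.6, -0.8]
width: 0.126
gripper_force: 60.0
```

```bash
python3 go.py .475 .21 .2 0.0; python3 - <<'E'
from h import *
P['wrist']=camera_params('wrist')
a=get_image('wrist');b=get_image('top');s=get_image('side')
for n,z in(('wrist',.03),('top',.03),('side',.03)): print(n,[(round(d['p'],2),[int(i) for i in d['pixel']],ray(d['pixel'],P[n],z)[:2].round(3).tolist()) for d in silhouettes('cap_1',n) if d['p']>.2])
cv2.imwrite('pics/c11.png',np.hstack([cv2.resize(a,(400,300)),cv2.resize(s[170:320,220:420],(400,300))])[:,:,::-1])
E
```

```text
t 59.05 pos [0.4753 0.2115 0.2008] shift [ 0.0003 -0.0017 -0.0003] turn [ 0.6599  0.0073 -0.0206] f [ 0.2 -0.6 -0.8] w 11.6
wrist []
top []
side []
```

View pics/c11.png

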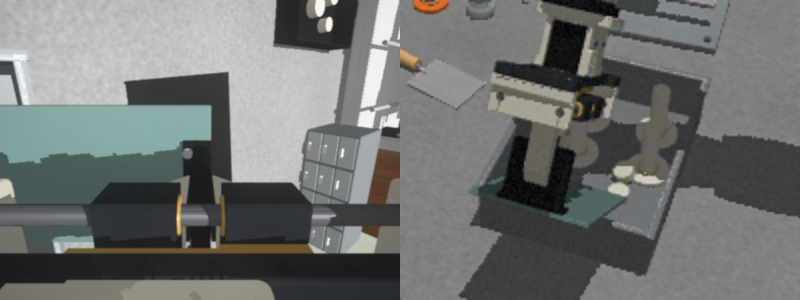

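jog_arm(motion=[[[0,0.005,-0.006,-0.05,0,0,1],[0,0.009,-0.012,-0.1,0,0,1],[0,0.009,-0.012,-0.12,0,0,1],[0,0.009,-0.012,-0.12,0,0,1],[0,0.009,-0.012,-0.12,0,0,1],[0,0.009,-0.012,-0.12,0,0,1],[0,0.009,-0.012,-0.05,0,0,1],[0,0.01,-0.014,0.05,0,0,1],[0,0.012,-0.016,0.15,0,0,1],[0,0.012,-0.016,0.25,0,0,1]]])

```text
clock: 60.18
position: [0.4763, 0.211, 0.2221]
ee_rot: [0.035, 3.069, 0.631]
force: [-0.4, 0.7, -2.6]
width: 0.127
gripper_force: 60.0
```

```bash
python3 go.py .475 .25 .21 0.0
```

```text
t 60.18 pos [0.4763 0.211  0.2221] shift [0.0023 0.031  0.0265] turn [ 0.4057  0.0084 -0.0226] f [-0.4  0.7 -2.6] w 11.7
```

jog_arm(motion=[[[0,0.006,0.004,0.08,0,0,1],[0,0.015,0.01,0.17,0,0,1],[0,0.025,0.016,0.25,0,0,1],[0,0.035,0.022,0.32,0,0,1],[0,0.045,0.029,0.37,0,0,1],[0,0.053,0.034,0.39,0,0,1],[0,0.058,0.038,0.39,0,0,1],[0,0.058,0.038,0.39,0,0,1]]])

```text
clock: 60.85
position: [0.4759, 0.2817, 0.2086]
ee_rot: [-0.029, -3.141, -0.033]
force: [0.2, -0.8, -1.9]
width: 0.127
gripper_force: 60.0
```

```bash
python3 go.py .5934 .356 .2 -1.506; python3 - <<'E'
from h import *
P['wrist']=camera_params('wrist')
for n in('wrist','top','side'):
    get_image(n)
    print(n,[(round(d['p'],2),[int(i) for i in d['pixel']],ray(d['pixel'],P[n],.02)[:2].round(3).tolist()) for d in silhouettes('cap_1',n) if d['p']>.15])
E
```

```text
t 60.85 pos [0.4759 0.2817 0.2086] shift [-0.1161  0.0762  0.0102] turn [ 0.0168 -0.0161  1.4876] f [ 0.2 -0.8 -1.9] w 11.7
wrist []
top [(0.64, [248, 269], [0.434, 0.035]), (0.5, [262, 270], [0.432, -0.004])]
side [(0.56, [330, 264], [0.432, 0.033])]
```

jog_arm(motion=[[[-0.008,0.005,0,0.016,0,0.1,1],[-0.016,0.01,0,0.016,0,0.2,1],[-0.024,0.016,0,0.016,0,0.3,1],[-0.032,0.021,0,0.016,0,0.4,1],[-0.04,0.026,0,0.016,0,0.5,1],[-0.048,0.031,0,0.016,0,0.6,1],[-0.056,0.036,0,0.016,0,0.7,1],[-0.064,0.041,0,0.016,0,0.8,1],[-0.072,0.047,0,0.016,0,0.9,1],[-0.08,0.052,0,0.016,0,1.0,1]]])

```text
clock: 61.98
position: [0.5587, 0.329, 0.2102]
ee_rot: [-1.54, -2.727, -0.004]
force: [-0.8, -0.4, -2.0]
width: 0.128
gripper_force: 60.0
```

```bash
python3 go.py .5934 .356 .15 -1.506
```

```text
t 61.98 pos [0.5587 0.329  0.2102] shift [0.0046 0.0438 0.0601] turn [-0.0046 -0.0089  0.4779] f [-0.8 -0.4 -2. ] w 11.7
```

jog_arm(motion=[[[0,0.01,0.01,-0.005,-0.009,0.1,1],[0.001,0.02,0.02,-0.005,-0.009,0.2,1],[0.002,0.03,0.03,-0.005,-0.009,0.3,1],[0.003,0.04,0.045,-0.005,-0.009,0.4,1],[0.005,0.044,0.06,-0.005,-0.009,0.478,1],[0.005,0.044,0.06,-0.005,-0.009,0.478,1],[0.005,0.044,0.06,-0.005,-0.009,0.478,1],[0.005,0.044,0.06,-0.005,-0.009,0.478,1]]])

```text
clock: 62.65
position: [0.5929, 0.3565, 0.1508]
ee_rot: [2.139, 2.3, 0.001]
force: [-0.4, -0.4, -1.9]
width: 0.124
gripper_force: 60.0
```

```bash
python3 go.py .5934 .356 .034 -1.506;  python3 - <<'E'
from h import *
P['wrist']=camera_params('wrist')
for n in('wrist','top','side'):
    im=get_image(n)
    print(n,[(round(d['p'],2),[int(i) for i in d['pixel']],ray(d['pixel'],P[n],.02)[:2].round(3).tolist()) for d in silhouettes('cap_1',n) if d['p']>.15])
    if n!='wrist': cv2.imwrite(f'pics/{n}12.png',im[:,:,::-1])
a=cv2.imread('pics/top12.png')[205:300,205:325];b=cv2.imread('pics/side12.png')[190:420,160:380]
cv2.imwrite('pics/c12.png',np.hstack([cv2.resize(a,(430,340),interpolation=2),cv2.resize(b,(325,340),interpolation=2)]))
E
```

```text
t 62.65 pos [0.5929 0.3565 0.1508] shift [-0.0005  0.0004  0.1168] turn [0.0009 0.0001 0.0081] f [-0.4 -0.4 -1.9] w 11.4
wrist []
top [(0.64, [264, 270], [0.432, -0.008]), (0.6, [246, 267], [0.438, 0.042]), (0.49, [272, 245], [0.501, -0.029]), (0.44, [245, 239], [0.515, 0.046]), (0.19, [134, 241], [0.5, 0.354])]
side [(0.56, [328, 266], [0.434, 0.038]), (0.54, [328, 253], [0.447, -0.003])]
```

View pics/c12.png

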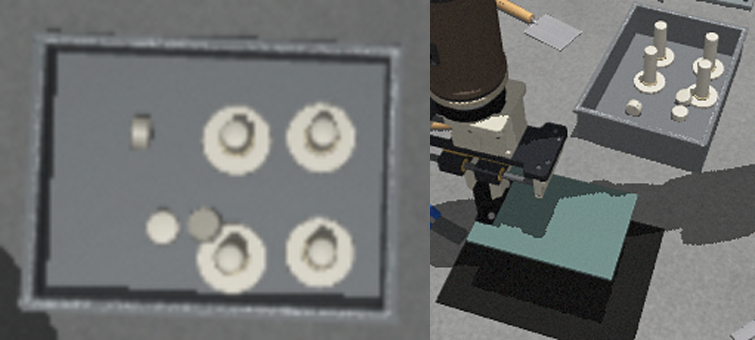

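All three caps and four pegs are in the bin, and the plate is empty. Lowering the plate.

jog_arm(motion=[[[0,0,0.02,0,0,0.008,1],[0,0,0.045,0,0,0.008,1],[0,0,0.07,0,0,0.008,1],[0,0,0.09,0,0,0.008,1],[0,0,0.105,0,0,0.008,1],[0,0,0.112,0,0,0.008,1],[0,0,0.115,0,0,0.008,1],[0,0,0.117,0,0,0.008,1],[0,0,0.118,0,0,0.008,1],[0,0,0.118,0,0,0.008,1]]])

```text
clock: 63.78
position: [0.5931, 0.3575, 0.0329]
ee_rot: [2.15, 2.29, 0.002]
force: [-0.0, 0.3, -2.0]
width: 0.127
gripper_force: 60.0
```

```bash
python3 go.py .5934 .356 .0315 -1.506
```

```text
t 63.78 pos [0.5931 0.3575 0.0329] shift [-0.0016  0.0002  0.0014] turn [ 0.0016 -0.0006 -0.0018] f [-0.   0.3 -2. ] w 11.7
```

jog_arm(motion=[[[0,0,0.0005,0,0,0,1],[0,0,0.001,0,0,0,1],[0,0,0.0015,0,0,0,1],[0,0,0.0015,0,0,0,1],[0,0,0.0015,0,0,0,1]]])

```text
clock: 64.2
position: [0.593, 0.3575, 0.0319]
ee_rot: [2.15, 2.29, 0.002]
force: [-1.4, -1.4, 7.2]
width: 0.126
gripper_force: 60.0
```

```bash
python3 go.py .5934 .356 .0315 -1.506
```

```text
t 64.2 pos [0.593  0.3575 0.0319] shift [-0.0016  0.0003  0.0004] turn [ 0.0015 -0.0008 -0.0018] f [-1.4 -1.4  7.2] w 11.6
```

Contact made. Release and rise.

jog_arm(motion=[[[0,0,0,0,0,0,0.2],[0,0,0,0,0,0,0.2],[0,0,0,0,0,0,0.2],[0,0,0,0,0,0,0.2],[0,0,-0.01,0,0,0,0.2],[0,0,-0.04,0,0,0,0.2],[0,0,-0.08,0,0,0,0.2],[0,0,-0.12,0,0,0,0.2],[0,0,-0.15,0,0,0,0.2],[0,0,-0.17,0,0,0,0.2]]])

```text
clock: 65.03
position: [0.5938, 0.3576, 0.2055]
ee_rot: [2.15, 2.289, 0.008]
force: [0.4, 0.1, 0.3]
width: 0.4
gripper_force: 0.0
```

jog_arm(motion=[[[0.035,0,0,0,0,0,0.2],[0.075,0,0,0,0,0,0.2],[0.11,0,0,0,0,0,0.2],[0.14,0,0,0,0,0,0.2],[0.15,0,0,0,0,0,0.2],[0.15,0,0,0,0,0,0.2]]])

```text
clock: 65.53
position: [0.5808, 0.5109, 0.2]
ee_rot: [-2.144, -2.295, -0.0]
force: [-0.9, 0.4, -0.3]
width: 0.403
gripper_force: 0.0
```

```bash
python3 plate.py 13 | head -2; python3 go.py .59 .5 .2; python3 - <<'E'
import cv2,numpy as np
a=cv2.imread('pics/top13.png')[120:310,90:440];b=cv2.imread('pics/side13.png')[80:420,110:400]
cv2.imwrite('pics/c13.png',np.hstack([cv2.resize(a,(460,250),interpolation=2),cv2.resize(b,(215,250),interpolation=2)]))
E
```

```text
plate ['top', 'side'] [0.5097 0.3509 0.063 ] 0.941
grip [0.59153732 0.35606258]
t 65.93 pos [0.5837 0.5056 0.2009] shift [-0.006   0.0059  0.0009] turn [ 3.0000e-04  7.0000e-04 -1.5446e+00] f [ 0.  -0.   0.2] w 36.7
```

View pics/c13.png

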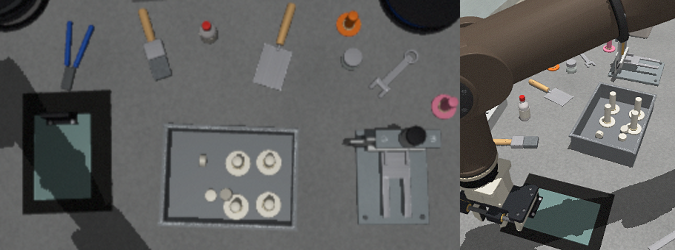

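The plate lies square on its mat, within 13 mm of centre. The bin holds four pegs and three caps, the fork is down and the bystanders haven't moved.

```bash
python3 -c "
from cell import *
print(sign_off())"
```

```text
the job is handed in; nothing more can be done
None
```

The job is handed in at about 66 s on the robot's clock; no verdict came back. All four pegs were held at about 12 N for over 3 s, in order from the left, and are in the bin with the three caps. The plate is flat and square on its mat, and the bench items showed no movement in the final pictures.

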